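Gauge the ink-pot lids and log them

TASK

Check the ink-pot lids on the bench caliper: first shut the empty jaws and, with them shut, press the yellow on key and then the white zero key. Then gauge each lid that is there, in the order amber (orange), red, blue, green: stand it knob up between the jaws, slide the jaw gently shut until it presses on the lid and the sprung pad is pushed about half-way in, hold that a moment, open the jaw and set the lid knob up in the dish of its own colour. When all are in their dishes shut the empty jaws again and press the red save key, leaving the jaws shut; press keys one at a time and only while the jaws are shut, and do not shove the other things about.

Things in the scene. Friction and masses are not known exactly. Their poses are not given: they have to be found in the camera images.
- caliper: bench caliper fixed to the table; steel bed 110 x 270 x 6 mm. Origin: centre of the bed's underside; z up; the jaws slide along its y; the bed's upper face, on which a lid is stood, is 6 mm above the origin. The measuring faces lie across y, centred on local x = 0, 50 mm wide (x) and reach from 1 to 17 mm above the bed. The bed has no walls.
- anvil: fixed jaw of the caliper, dark steel block with brass face, 60 x 16 x 17 mm. Origin: lower edge of its measuring face, middle of the width, at local (0, 100, 6) mm of the caliper; the face looks to the caliper's -y.
- jaw (a joint): slide of the moving jaw: the gap in m between the measuring faces, 0 = shut, 0.085 = fully open; it grows as the jaw moves to the caliper's -y. Sliding friction about 5 N; stays where it is left. A lid of diameter D is touched at value D; pushing on below D presses in the sprung pad.
- jaw_grip (a point): point on the moving jaw's grip, an upright black post with a yellow top, 16 mm (caliper x) by 14 mm (y), rising from 23 to 85 mm above the table; this point is on the post's axis 71 mm above the table, 45 mm behind (caliper -y of) the measuring face. It moves with the jaw. At jaw value v it lies at caliper-local (0, 0.055 - v) m.
- pad: brass measuring pad on the front of the moving jaw, 50 x 8 x 16 mm, sprung: it gives up to 8 mm (half-way: 4 mm) towards -y against a spring of 700 N/m (no preload), so pushing the jaw 5 mm past first touch squeezes the lid with 3.5 N. Origin: lower edge of its measuring face.
- key_on (a joint): travel of the yellow on key, at the box's +y end: 0 up, 0.006 m fully down; springs back; about 5 N fully down; counts as pressed beyond 0.004.
- key_on_top (a point): centre of the top of the yellow key (diameter 26 mm), the face to press straight down. The keys stand in a row, 48 mm apart, on a grey readout box 100 x 160 x 30 mm fixed to the table.
- key_zero (a joint): travel of the white zero key, in the middle: 0 up, 0.006 m fully down; springs back; about 5 N fully down; counts as pressed beyond 0.004.
- key_zero_top (a point): centre of the top of the white key (diameter 26 mm), the face to press straight down. The keys stand in a row, 48 mm apart, on a grey readout box 100 x 160 x 30 mm fixed to the table.
- key_save (a joint): travel of the red save key, at the box's -y end: 0 up, 0.006 m fully down; springs back; about 5 N fully down; counts as pressed beyond 0.004.
- key_save_top (a point): centre of the top of the red key (diameter 26 mm), the face to press straight down. The keys stand in a row, 48 mm apart, on a grey readout box 100 x 160 x 30 mm fixed to the table.
- lid_amber: orange (amber) ink-pot lid, 40 g: round skirt of diameter 36 mm, 16 mm high, and on it a knob of diameter 16 mm from 16 to 36 mm height, the part to grip. Origin: centre of the flat underside; z along the knob. It starts upright, knob up. May be absent.
- dish_amber: square shallow dish with orange (amber) walls and white floor, fixed to the table: outside 62 x 62 mm, 12 mm high; pocket 54 x 54 mm, its floor 4 mm above the origin. Origin: centre of the underside.
- lid_red: red ink-pot lid, 40 g: round skirt of diameter 38 mm, 16 mm high, and on it a knob of diameter 16 mm from 16 to 36 mm height, the part to grip. Origin: centre of the flat underside; z along the knob. It starts upright, knob up. May be absent.
- dish_red: square shallow dish with red walls and white floor, fixed to the table: outside 62 x 62 mm, 12 mm high; pocket 54 x 54 mm, its floor 4 mm above the origin. Origin: centre of the underside.
- lid_blue: blue ink-pot lid, 40 g: round skirt of diameter 40 mm, 16 mm high, and on it a knob of diameter 16 mm from 16 to 36 mm height, the part to grip. Origin: centre of the flat underside; z along the knob. It starts upright, knob up. May be absent.
- dish_blue: square shallow dish with blue walls and white floor, fixed to the table: outside 62 x 62 mm, 12 mm high; pocket 54 x 54 mm, its floor 4 mm above the origin. Origin: centre of the underside.
- lid_green: green ink-pot lid, 40 g: round skirt of diameter 42 mm, 16 mm high, and on it a knob of diameter 16 mm from 16 to 36 mm height, the part to grip. Origin: centre of the flat underside; z along the knob. It starts upright, knob up. May be absent.
- dish_green: square shallow dish with green walls and white floor, fixed to the table: outside 62 x 62 mm, 12 mm high; pocket 54 x 54 mm, its floor 4 mm above the origin. Origin: centre of the underside.
- dropper_a: brown dropper bottle, diameter 32 mm, 94 mm high; a bystander. Origin: centre of the underside.
- dropper_b: green dropper bottle, diameter 32 mm, 94 mm high; a bystander. Origin: centre of the underside.
- ink_bottle: amber bottle with white cap, diameter 50 mm, 130 mm high; a bystander. Origin: centre of the underside.
- ink_cup: little glass cup, diameter 34 mm, 30 mm high; a bystander. Origin: centre of the underside.
- pen: black pen, diameter 10 mm, 140 mm long, lying along its x; a bystander. Origin: centre of the underside.
Mind the look-alikes: they are no part of the job. Of the things that look like the lid_green, the middle-sized one is meant.

How it is judged:
By the outcome, as a careful person would: the job done as asked, in the order asked, and still so for the second after the job is handed in, with the robot touching nothing.
Of lid_amber, lid_red, lid_blue, lid_green only 2 to 3 are there at a start; the rules pass over those that are not, and their reading is None.
At some moment in a run one of lid_amber, lid_red, lid_blue, lid_green may be knocked a few centimetres aside while the robot is not near it.
It also fails if it takes over 210 s, if anything falls off the work surface, if the arm or the gripper's body presses on something with over 40 N, if the wrist force passes 120 N, or if a joint passes its speed limit or range.

ROBOT

A 6-joint arm with a two-finger parallel gripper is mounted at the origin on the work surface. World frame = base frame: x ahead of the robot, y to its left, z up, the work surface at z = 0. Lengths are in m, angles in degrees, forces in N, time in s.
With the tool pointing down it reaches from about 0.4 to 0.825 m from the base axis. Payload 7 kg.
Tool frame: the origin (TCP) lies between the finger pads; the fingertips stand 22 mm ahead of it and the grasp point (between the pads) lies 3 mm ahead of it; z points along the fingers, y is the line along which they close (so a half turn about z gives the same grasp; the last joint's range is limited). The gripper opens to 88 mm and grips with 3 to 60 N. Pads are 19 mm wide; open, the fingers measure 130 mm over their backs; the gripper's body (78 mm by 193 mm) begins 47 mm behind the grasp point.
Start: joints at [-54.311, 20.546, 0.682, 0, -70.136, -16.507], TCP at [0.222, -0.638, 0.214] pointing down, gripper open.
Joint ranges: [-176.03, 176.03], [-82.01, 121.73], [-58.28, 71.71], [-173.87, 95.51], [-174.79, -0.11], [-173.66, 173.66]. Speed limits (degrees/s): [136.94, 136.94, 172.46, 180, 180, 180].

INTERFACE

Orientations are given as [roll, pitch, yaw] about the fixed x, y, z axes, in that order (R = Rz(yaw) Ry(pitch) Rx(roll)).
In Python, from plant import r, vision gives the robot as it stands.
- The arm moves only by the shell command python3 -m pendant 'ROWS' [FORCE]. ROWS is JSON, a list that holds one entry, the list of rows, each a list of 7 numbers: the shift along the tool's x, y, z scaled (see below), then the turn, a rotation vector about the tool's x, y, z scaled (see below), then the opening, from -1 (shut) to 1 (fully open). In form: [[[x, y, z, wx, wy, wz, fingers], ...]]. A call has exactly 8 rows; each row shifts and turns the commanded pose from where the row before left it, along the tool's axes as they then stand; what a row does not reach is not made up. The controller multiplies each number of a shift by 20 mm and each number of a turn by 4 degrees. A row lasts 1/10 s, in which the tool goes at most 50 mm and 8.59 degrees, less where a joint would pass 70% of its speed; a pose out of reach is approached as far as the arm can. A call with a number of a shift or a turn outside -1 to 1 is refused whole. A call with a gripper value outside its range is refused whole. The fingers move at their own pace and stop on an object; FORCE is the grip in N (left out, the last holds). Time passes only in rows, so rows that do not move let the fingers close, or fill a call up. It gives the time, the measured TCP pose, the force, the opening and the grip force at its end, in the units of the state.
- r.get_state(): the state, without advancing time (a new reading comes with each control period).
- vision.capture(name): name is "scene" or "top"; returns a dict with "frame" (384x512x3 uint8, blue, green, red), "depth" (384x512 float32, m along the optical axis (not along the pixel's ray), 0 where there is no reading), "camera_matrix" (3x3 intrinsics, pixels), "extrinsics" (4x4, takes a point from world to camera coordinates). Camera axes: x right, y up, looking along -z (the intrinsics and any distortion apply to the point x, -y, -z); pixel columns grow to the right and rows downward; lengths in m; the calibration is good to about 2 mm. A picture is of the moment at which its call begins.
- r.close_job(): hands the job in; it is judged then, once.
The state is a dict: "time_s": time; "joints": joint angles; "qd": joint speeds; "joint_torque": joint torques, N m; "tcp_pos": TCP position; "eef_rot": TCP orientation; "contact_force": force on the tool from outside, world axes, zero at the start; "moment": the same for the moment, N m; "gripper_width": finger opening in m; "gripper_force": force on a finger pad.
Only numpy, scipy, OpenCV 4.12 (cv2) and the standard library are available. Lean on these libraries where they do the work, as an engineer would, in place of code of your own. Each camera call takes 0.05 s, during which the arm holds its last target. There are 200 camera calls.

## Working session

There is one attempt and no reset: what is moved stays moved. The work goes in short steps, Python scripts to look and compute and a shell command to move; the robot and the scene stay as the last step left them, time stands still between calls to the robot, and variables do not carry over. Pictures are saved under pics/ and viewed, at most 14 in all, crops included, and the job is handed in when it is done.

```bash
ls; mkdir -p pics
cat > h.py <<'E'
import numpy as np, cv2
from plant import r, vision
def cap(n):
    c=vision.capture(n); return c
def world(c,u,v,z=None):
    K=c["camera_matrix"];E=np.linalg.inv(c["extrinsics"])
    d=np.array([(u-K[0,2])/K[0,0],-(v-K[1,2])/K[1,1],-1])
    if z is None:
        return (E@np.r_[d*c["depth"][int(round(v)),int(round(u))],1])[:3]
    o=E[:3,3];w=E[:3,:3]@d
    return o+w*(z-o[2])/w[2]
def cloud(c):
    K=c["camera_matrix"];E=np.linalg.inv(c["extrinsics"]);h,w=c["depth"].shape
    u,v=np.meshgrid(np.arange(w),np.arange(h));D=c["depth"]
    P=np.stack([(u-K[0,2])/K[0,0]*D,-(v-K[1,2])/K[1,1]*D,-D,np.ones_like(D)],-1)
    return (P@E.T)[...,:3]
E
python3 - <<'E'
from h import *
import pickle
for n in("top","scene"):
    c=cap(n);pickle.dump(c,open(n+".pkl","wb"))
    cv2.imwrite(f"pics/{n}0.png",cv2.resize(c["frame"],(800,600),interpolation=cv2.INTER_CUBIC))
    print(c["camera_matrix"],np.round(np.linalg.inv(c["extrinsics"]),3),[k for k in c])
print(r.get_state())
E
```

```text
pics
[[349.72521687   0.         254.18286744]
 [  0.         349.72521687 193.59070092]
 [  0.           0.           1.        ]] [[-0.006  0.999 -0.044  0.526]
 [-1.    -0.006  0.014 -0.005]
 [ 0.013  0.044  0.999  1.223]
 [ 0.     0.     0.     1.   ]] ['frame', 'depth', 'camera_matrix', 'extrinsics']
[[385.62094693   0.         250.98932243]
 [  0.         385.62094693 188.68736272]
 [  0.           0.           1.        ]] [[ 0.877 -0.383  0.291  0.871]
 [ 0.481  0.709 -0.516 -0.529]
 [-0.008  0.592  0.806  0.884]
 [ 0.     0.     0.     1.   ]] ['frame', 'depth', 'camera_matrix', 'extrinsics']
{'time_s': 0.1, 'joints': array([-5.43089135e+01,  2.05882508e+01,  6.40941467e-01, -1.65160537e-02,
       -7.01366752e+01, -1.65056127e+01]), 'qd': array([-0.08922622, -0.06812049,  0.069313  ,  0.02806443,  0.02914662,
       -0.02417124]), 'joint_torque': array([-2.29814890e-03, -5.84161198e+01,  2.93753242e+01,  7.01544151e+00,
        1.02985388e-02, -5.28675787e-05]), 'tcp_pos': array([ 0.22163321, -0.63710884,  0.21272443]), 'eef_rot': array([ 1.79915065e+02, -8.97552992e-03, -1.60820143e+02]), 'contact_force': array([0.44095584, 1.34311484, 0.59221005]), 'moment': array([ 0.00264557, -0.01872515,  0.00203079]), 'gripper_force': 0.0, 'gripper_width': 0.08744393423086066}
```

View pics/top0.png

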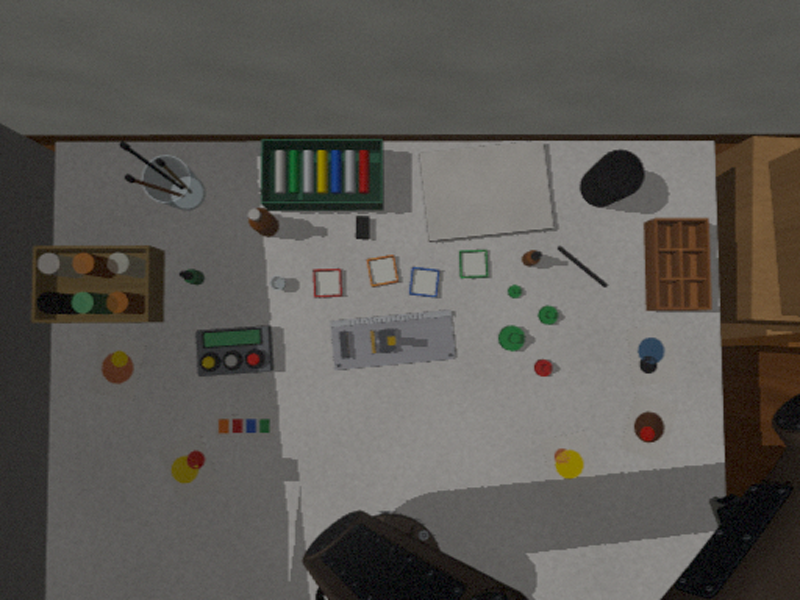

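View pics/scene0.png

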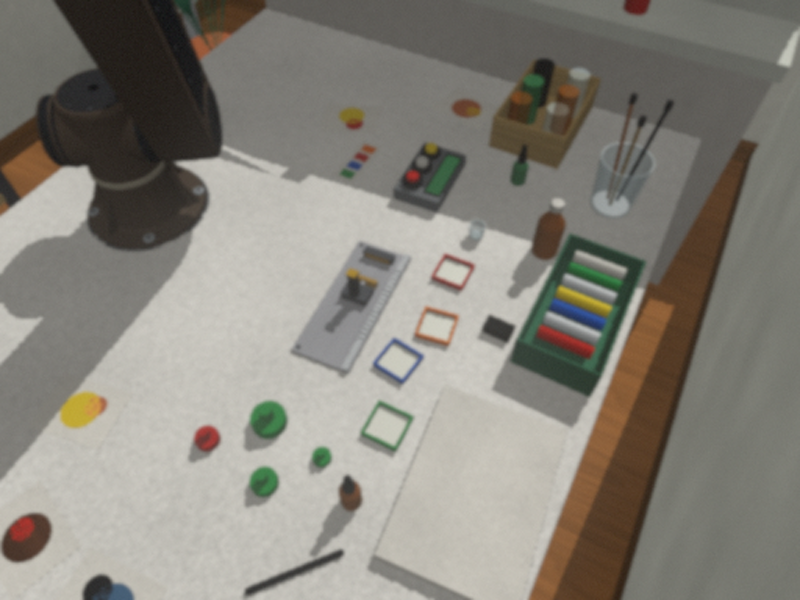

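The top view shows a red lid at (543,367) and three green ones at (512,338), (548,315) and (515,291); the middle-sized is (548,315). I see no amber or blue lid, since the round items further out look like prints. The caliper is at (393,340), with the anvil on its left, and the keys are at (210..255,360). I'll take enlarged crops next.

Run:
```python
from h import *
import pickle
c=pickle.load(open("top.pkl","rb"));f=c["frame"]
a=f[190:250,115:300];b=f[145:250,300:440]
cv2.imwrite("pics/t1.png",cv2.resize(a,None,fx=4.3,fy=4.3,interpolation=cv2.INTER_CUBIC)[:, :800])
s=pickle.load(open("scene.pkl","rb"))
cv2.imwrite("pics/s1.png",cv2.resize(s["frame"][80:240,180:310],None,fx=3.7,fy=3.7,interpolation=cv2.INTER_CUBIC))
for n,c in(("top",c),("scene",s)):
    hsv=cv2.cvtColor(c["frame"],cv2.COLOR_BGR2HSV);P=cloud(c)
    H,S,V=[hsv[...,i].astype(int) for i in range(3)]
    for nm,m in (("green",(H>50)&(H<85)&(S>110)),("red",((H<6)|(H>174))&(S>120)),("blue",(H>95)&(H<125)&(S>110)),("orange",(H>8)&(H<24)&(S>110)),("yellow",(H>23)&(H<34)&(S>110))):
        k,l,st,ce=cv2.connectedComponentsWithStats(m.astype(np.uint8))
        for i in range(1,k):
            if st[i,4]>12:
                q=P[l==i]
                med=np.median(q,0)
                if .25<med[0]<.8 and abs(med[1])<.55: print(n,nm,st[i,4],ce[i].round(1),med.round(3),"ext",np.ptp(q[:,:2],0).round(3),"zmax",np.percentile(q[:,2],95).round(3),"mid",((q.max(0)+q.min(0))/2).round(3)[:2])
```

```text
top green 45 [329.  186.1] [ 0.604 -0.281  0.013] ext [0.021 0.024] zmax 0.029 mid [ 0.605 -0.282]
top green 104 [350.2 201.2] [ 0.551 -0.353  0.016] ext [0.043 0.367] zmax 0.038 mid [ 0.548 -0.188]
top green 191 [326.9 216.1] [ 0.501 -0.269  0.023] ext [0.05  0.292] zmax 0.05 mid [ 0.501 -0.151]
top green 233 [147.4 216.1] [0.505 0.339 0.03 ] ext [0.033 0.116] zmax 0.034 mid [0.505 0.34 ]
top green 40 [169.  272.5] [0.31  0.274 0.001] ext [0.23  0.286] zmax 0.006 mid [0.411 0.138]
top red 19 [209.1 172.2] [0.656 0.135 0.012] ext [0.13  0.167] zmax 0.135 mid [0.591 0.079]
top red 34 [207.5 186.3] [0.597 0.143 0.012] ext [0.112 0.168] zmax 0.017 mid [0.582 0.079]
top red 53 [161.6 229.5] [0.461 0.288 0.051] ext [0.078 0.308] zmax 0.056 mid [0.487 0.149]
top red 95 [347.2 235.1] [ 0.435 -0.339  0.018] ext [0.035 0.034] zmax 0.038 mid [ 0.435 -0.342]
top red 51 [151.5 272.2] [0.311 0.335 0.   ] ext [0.028 0.019] zmax 0.004 mid [0.311 0.334]
top blue 14 [269.6 171.6] [ 0.655 -0.075  0.012] ext [0.132 0.093] zmax 0.438 mid [ 0.592 -0.051]
top blue 15 [277.1 186.6] [ 0.599 -0.107  0.012] e
[... 1313 characters left out ...]
]
scene orange 268 [331.7  68.1] [0.583 0.534 0.093] ext [0.066 0.155] zmax 0.109 mid [0.578 0.574]
scene orange 22 [235.4  95.1] [ 0.311  0.364 -0.   ] ext [0.022 0.019] zmax 0.002 mid [0.311 0.364]
scene orange 299 [351.9 149.1] [0.763 0.249 0.076] ext [0.132 0.8  ] zmax 0.101 mid [ 0.805 -0.129]
scene orange 32 [225.8 175.2] [ 0.5   -0.008  0.084] ext [0.024 0.051] zmax 0.086 mid [0.495 0.007]
scene orange 32 [276.1 216.6] [ 0.659 -0.018  0.009] ext [0.054 0.012] zmax 0.012 mid [ 0.659 -0.017]
scene orange 15 [226.9 316.2] [ 0.689 -0.319  0.049] ext [0.006 0.013] zmax 0.052 mid [ 0.689 -0.319]
scene yellow 43 [275.4  94.8] [0.457 0.379 0.049] ext [0.022 0.025] zmax 0.053 mid [0.455 0.382]
```

View pics/t1.png

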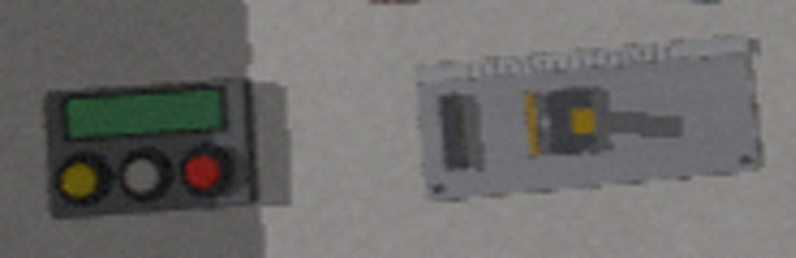

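View pics/s1.png

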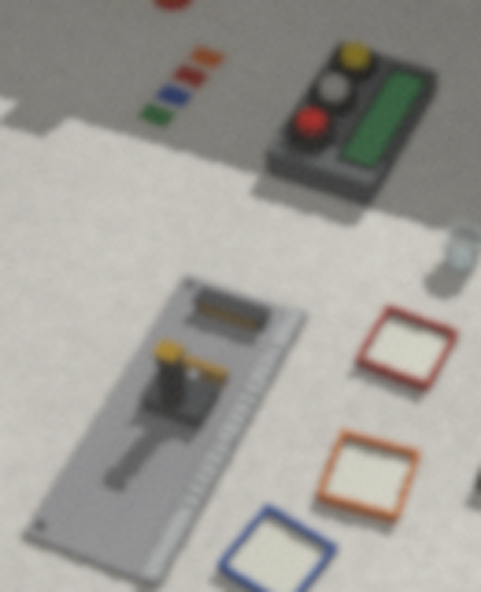

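Run:
```python
from h import *
import pickle
c=pickle.load(open("top.pkl","rb"));s=pickle.load(open("scene.pkl","rb"))
px=lambda u,v:(115+(u+.5)/4.3-.5,190+(v+.5)/4.3-.5)
ps=lambda u,v:(180+(u+.5)/3.7-.5,80+(v+.5)/3.7-.5)
def fit(n,Q):
    print(n,Q.round(4).tolist(),"ctr",Q.mean(0).round(4))
    e=[Q[0]-Q[1],Q[3]-Q[2]]; print("  len",[np.linalg.norm(x).round(4) for x in e+[Q[0]-Q[3],Q[1]-Q[2]]],"yaw of +y axis-90",[np.degrees(np.arctan2(-x[0],x[1])).round(2) for x in e])
fit("bed top",np.array([world(c,*px(*p),z=.006)[:2] for p in[(416,66),(757,38),(763,165),(427,200)]]))
fit("bed scene",np.array([world(s,*ps(*p),z=.006)[:2] for p in[(310,314),(158,585),(22,538),(187,277)]]))
for nm,p in(("on",(80,181)),("zero",(146,174)),("save",(204,172))):print(nm,world(c,*px(*p),z=.05).round(4),world(c,*px(*p)).round(4))
for nm,p in(("on",(356,55)),("zero",(335,88)),("save",(312,122))):print("scene",nm,world(s,*ps(*p),z=.05).round(4),world(s,*ps(*p)).round(4))
print("grip",world(c,*px(583,121),z=.085),world(s,*ps(170,352),z=.085))
print("padface",world(c,*px(525,123),z=.023),"anvil",world(c,*px(478,130),z=.023))
for n,k in(("top",c),("scene",s)):
    P=cloud(k)
    for nm,x,y in(("red",.435,-.342),("green",.553,-.353)):
        d=np.hypot(P[...,0]-x,P[...,1]-y)<.03
        q=P[d&(P[...,2]>.031)&(P[...,2]<.045)]; w=P[d&(P[...,2]>.012)&(P[...,2]<.021)]
        print(n,nm,len(q),q.mean(0).round(4),((q.max(0)+q.min(0))/2).round(4),"skirt",((w.max(0)+w.min(0))/2).round(4),np.ptp(w,0).round(3))
for nm,x,y in(("red",.625,.14),("green",.665,-.19),("amber",.655,.01),("blue",.625,-.09)):
    P=cloud(c);m=(abs(P[...,0]-x)<.05)&(abs(P[...,1]-y)<.05)&(P[...,2]>.0085)&(P[...,2]<.02)
    q=P[m][:,:2].astype(np.float32); b=cv2.minAreaRect(q*1000);print("dish",nm,np.round(b[0],1),np.round(b[1],1),b[2])
from plant import r
```

```text
bed top [[0.5412, 0.1275], [0.5622, -0.1487], [0.4596, -0.1524], [0.4334, 0.1187]] ctr [ 0.4991 -0.0137]
  len [np.float64(0.2769), np.float64(0.2724), np.float64(0.1082), np.float64(0.1027)] yaw of +y axis-90 [np.float64(4.35), np.float64(5.51)]
bed scene [[0.5443, 0.1285], [0.5652, -0.14], [0.4598, -0.1538], [0.4376, 0.1157]] ctr [ 0.5017 -0.0124]
  len [np.float64(0.2694), np.float64(0.2704), np.float64(0.1075), np.float64(0.1063)] yaw of +y axis-90 [np.float64(4.44), np.float64(4.7)]
on [0.4533 0.3823 0.05  ] [0.4534 0.382  0.051 ]
zero [0.4584 0.3315 0.05  ] [0.4582 0.3324 0.0469]
save [0.4596 0.2867 0.05  ] [0.4597 0.2864 0.0515]
scene on [0.4583 0.3784 0.05  ] [0.4602 0.3744 0.0537]
scene zero [0.4617 0.3312 0.05  ] [0.4624 0.3296 0.0516]
scene save [0.4639 0.2839 0.05  ] [0.4645 0.2828 0.0512]
grip [ 0.49793649 -0.00702996  0.085     ] [ 0.50213004 -0.00931667  0.085     ]
padface [0.49512548 0.03902082 0.023     ] anvil [0.4898166  0.07640907 0.023     ]
top red 17 [ 0.4346 -0.3431  0.0364] [ 0.4345 -0.343   0.0362] skirt [ 0.4345 -0.3441  0.0168] [0.035 0.037 0.008]
top green 17 [ 0.5514 -0.3566  0.0361] [ 0.5514 -0.3567  0.0358] skirt [ 0.5502 -0.3566  0.0163] [0.038 0.041 0.008]
scene red 38 [ 0.4355 -0.3444  0.0354] [ 0.4346 -0.3445  0.0355] skirt [ 0.435  -0.3442  0.016 ] [0.036 0.037 0.008]
scene green 41 [ 0.5525 -0.3573  0.0359] [ 0.5521 -0.3572  0.0362] skirt [ 0.5518 -0.3576  0.0159] [0.041 0.04  0.008]
dish red [626.1 133.2] [59.7 59.8] 0.08789939433336258
dish green [ 666.4 -192.2] [60.8 63.1] 0.6446018815040588
dish amber [652.7  11.4] [62.4 61.6] 9.199963569641113
dish blue [626.6 -81.5] [61.5 61.9] 83.1835708618164
```

```bash
cat >> h.py <<'E'
C=np.array([.5005,-.0130]);YAW=4.7
a=np.radians(YAW);EX=np.array([np.cos(a),np.sin(a)]);EY=np.array([-np.sin(a),np.cos(a)])
def loc(p): d=np.array(p[:2])-C; return np.array([d@EX,d@EY])
def glob(x,y): return C+x*EX+y*EY
def go(*targets):
    """units (rows of 20mm) along tool axes from the measured pose to each target in turn"""
    s=r.get_state();p=np.array(s["tcp_pos"]);psi=np.radians(s["eef_rot"][2])
    print("t",round(s["time_s"],1),"tcp",p.round(4),"local",loc(p).round(4),"rot",np.round(s["eef_rot"],2),"F",np.round(s["contact_force"],1),"w",round(s["gripper_width"],4),"g",round(s["gripper_force"],1),"q6",s["joints"][5].round(1))
    for t in targets:
        d=np.array(t)-p; tx=np.array([np.cos(psi),np.sin(psi)]);ty=np.array([np.sin(psi),-np.cos(psi)])
        print("  ->",np.round(t,4),"units",np.round([d[:2]@tx/.02,d[:2]@ty/.02,-d[2]/.02],2)); p=np.array(t)
E
python3 -m pendant '[[[0,0,0,0,0,-1,1],[0,0,0,0,0,-1,1],[0,0,0,0,0,-1,1],[0,0,0,0,0,-1,1],[0,0,0,0,0,-1,1],[0,0,0,0,0,-1,1],[0,0,0,0,0,-1,1],[0,0,0,0,0,-1,1]]]'
python3 -m pendant '[[[0,0,0,0,0,-1,1],[0,0,0,0,0,-1,1],[0,0,0,0,0,-1,1],[0,0,0,0,0,-1,1],[0,0,0,0,0,-1,1],[0,0,0,0,0,-1,1],[0,0,0,0,0,-1,1],[0,0,0,0,0,-1,1]]]'
python3 -m pendant '[[[0,0,0,0,0,-1,1],[0,0,0,0,0,-1,1],[0,0,0,0,0,-0.88,1],[0,0,0,0,0,0,1],[0,0,0,0,0,0,1],[0,0,0,0,0,0,1],[0,0,0,0,0,0,1],[0,0,0,0,0,0,1]]]'
python3 -c "
from h import *
g=np.r_[.5,-.008,.16]
print(loc(g)); go(g,np.r_[g[:2],.074])"
```

```text
time_s: 0.9
tcp_pos: [0.2217, -0.6372, 0.213]
eef_rot: [179.9, 0.0, -128.7]
contact_force: [0.6, 0.1, 0.2]
gripper_width: 0.0872
gripper_force: 0.0
time_s: 1.7
tcp_pos: [0.2217, -0.6372, 0.213]
eef_rot: [180.0, 0.0, -96.7]
contact_force: [-0.3, -0.5, -0.2]
gripper_width: 0.0876
gripper_force: 0.0
time_s: 2.5
tcp_pos: [0.2218, -0.6375, 0.2135]
eef_rot: [180.0, 0.0, -85.3]
contact_force: [0.2, 0.9, 0.6]
gripper_width: 0.0877
gripper_force: 0.0
[-8.86261503e-05  5.02415619e-03]
t 2.5 tcp [ 0.2218 -0.6375  0.2135] local [-0.329  -0.5996] rot [180.     0.   -85.32] F [0.2 0.9 0.6] w 0.0877 g 0.0 q6 59.0
  -> [ 0.5   -0.008  0.16 ] units [-30.24 -16.43   2.68]
  -> [ 0.5   -0.008  0.074] units [0.  0.  4.3]
```

```bash
for i in 1 2 3 4; do python3 -m pendant '[[[-0.945,-0.513,0.084,0,0,0,1],[-0.945,-0.513,0.084,0,0,0,1],[-0.945,-0.513,0.084,0,0,0,1],[-0.945,-0.513,0.084,0,0,0,1],[-0.945,-0.513,0.084,0,0,0,1],[-0.945,-0.513,0.084,0,0,0,1],[-0.945,-0.513,0.084,0,0,0,1],[-0.945,-0.513,0.084,0,0,0,1]]]' >/dev/null; done
python3 -m pendant '[[[0,0,0,0,0,0,1],[0,0,0.9,0,0,0,1],[0,0,0.9,0,0,0,1],[0,0,0.9,0,0,0,1],[0,0,0.9,0,0,0,1],[0,0,0.7,0,0,0,1],[0,0,0,0,0,0,1],[0,0,0,0,0,0,1]]]'
python3 - <<'E'
from h import *
go(np.r_[.5,-.008,.074])
s=cap("scene");cv2.imwrite("pics/s2.png",cv2.resize(s["frame"][90:240,150:330],None,fx=4,fy=4,interpolation=cv2.INTER_CUBIC))
E
```

```text
time_s: 6.5
tcp_pos: [0.4994, -0.0081, 0.0742]
eef_rot: [180.0, -0.0, -85.3]
contact_force: [-0.1, -0.4, 0.6]
gripper_width: 0.0877
gripper_force: 0.0
t 6.5 tcp [ 0.4994 -0.0081  0.0742] local [-0.0007  0.0049] rot [ 1.7999e+02 -2.0000e-02 -8.5310e+01] F [-0.1 -0.4  0.6] w 0.0877 g 0.0 q6 -17.0
  -> [ 0.5   -0.008  0.074] units [-0.01 -0.03  0.01]
```

View pics/s2.png

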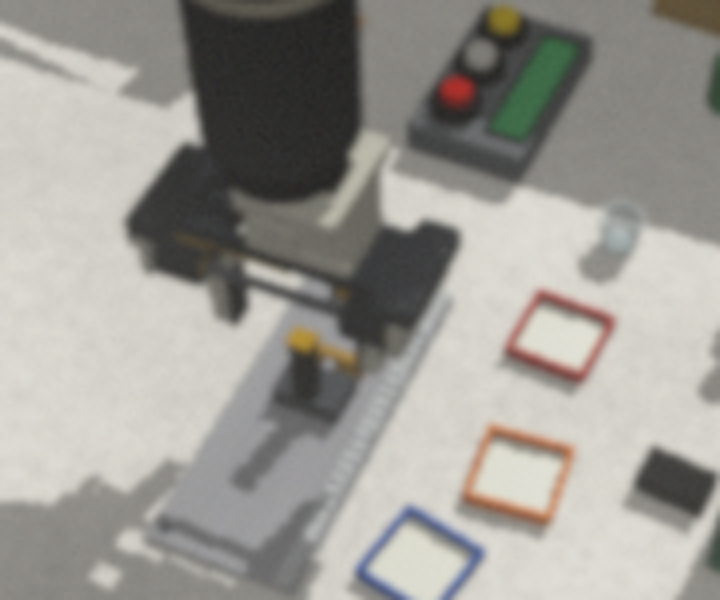

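Run:
```python
from h import *
s=cap("scene");f=s["frame"]
def proj(p):
    q=s["extrinsics"]@np.r_[p,1];K=s["camera_matrix"];return np.array([K[0,2]+K[0,0]*q[0]/-q[2],K[1,2]-K[1,1]*q[1]/-q[2]])
im=cv2.resize(f[90:240,150:330],None,fx=4,fy=4,interpolation=cv2.INTER_CUBIC)
def mk(p,c):
    u,v=(proj(p)-[150,90]+.5)*4-.5; cv2.circle(im,(int(u),int(v)),3,c,-1);print(np.round(p,3),int(u),int(v))
t=np.array(r.get_state()["tcp_pos"]);
mk(t,(0,0,255));mk(t-[0,0,.022],(0,255,0))
for sg in(-1,1): mk(np.r_[t[:2]+sg*.044*EX,t[2]-.022],(255,0,0));mk(np.r_[t[:2]+sg*.044*EX,t[2]],(255,0,255))
cv2.imwrite("pics/s3.png",im)
P=cloud(s);
for v in range(325,380,12): print([P[90+v//4,150+u//4].round(3).tolist() for u in(225,240,302,360,375,395)])
print(r.get_state()["joints"])
```

```text
[ 0.5   -0.008  0.075] 303 347
[ 0.5   -0.008  0.053] 305 367
[ 0.456 -0.011  0.053] 247 346
[ 0.456 -0.011  0.075] 244 326
[ 0.544 -0.004  0.053] 364 388
[ 0.544 -0.004  0.075] 363 368
[[0.404, 0.031, -0.001], [0.415, 0.036, 0.0], [0.458, 0.052, 0.007], [0.569, -0.043, 0.177], [0.575, -0.04, 0.177], [0.587, -0.038, 0.182]]
[[0.411, 0.021, 0.0], [0.42, 0.028, -0.003], [0.499, -0.007, 0.084], [0.568, -0.042, 0.164], [0.576, -0.042, 0.169], [0.871, -0.529, 0.884]]
[[0.417, 0.012, 0.0], [0.427, 0.018, -0.001], [0.503, -0.014, 0.082], [0.547, -0.01, 0.103], [0.558, -0.014, 0.115], [0.59, -0.042, 0.166]]
[[0.422, 0.003, -0.001], [0.433, 0.009, -0.001], [0.501, -0.013, 0.066], [0.549, -0.014, 0.097], [0.558, -0.013, 0.101], [0.534, 0.054, 0.009]]
[[0.429, -0.007, -0.0], [0.438, -0.001, -0.001], [0.5, -0.013, 0.052], [0.52, 0.032, 0.012], [0.56, -0.018, 0.095], [0.539, 0.044, 0.01]]
[ 2.16674685e+01  1.21679080e+01 -3.16734490e+01  1.81226300e-02
 -4.60744247e+01 -1.69767896e+01]
```

View pics/s3.png

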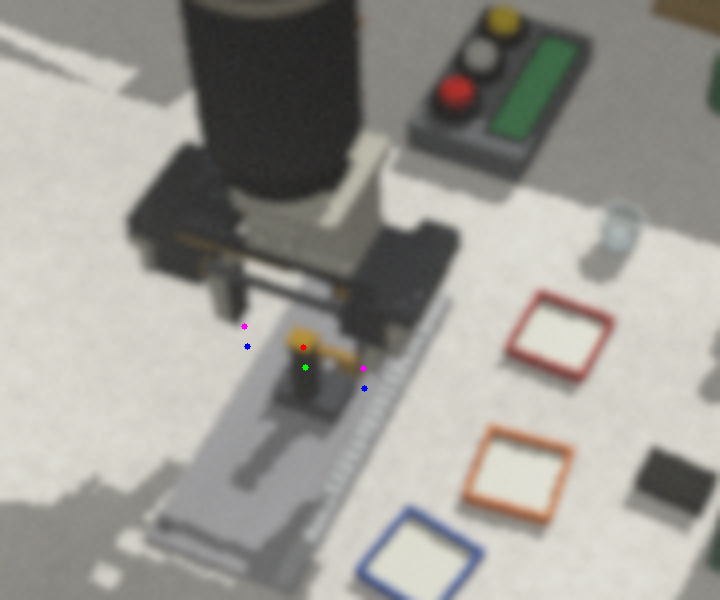

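```bash
python3 -m pendant '[[[0,0,0,0,0,0,-0.3],[0,0,0,0,0,0,-0.3],[0,0,0,0,0,0,-0.3],[0,0,0,0,0,0,-0.3],[0,0,0,0,0,0,-0.3],[0,0,0,0,0,0,-0.3],[0,0,0,0,0,0,-0.3],[0,0,0,0,0,0,-0.3]]]' 10
python3 - <<'E'
from h import *
go()
s=cap("scene");im=cv2.resize(s["frame"][90:240,150:330],None,fx=4,fy=4,interpolation=cv2.INTER_CUBIC)
cv2.imwrite("pics/s4.png",im)
t=cap("top");D=cloud(t)
m=(abs(D[...,0]-.5)<.12)&(abs(D[...,1]+.008)<.06)
q=D[m];print("z hist top",np.histogram(q[:,2],bins=np.arange(0,.4,.02)))
E
```

```text
time_s: 7.4
tcp_pos: [0.4994, -0.0078, 0.0738]
eef_rot: [180.0, -0.0, -85.3]
contact_force: [-0.5, -0.1, -0.2]
gripper_width: 0.0326
gripper_force: 0.0
t 7.4 tcp [ 0.4994 -0.0078  0.0738] local [-0.0007  0.0052] rot [179.99  -0.   -85.3 ] F [-0.5 -0.1 -0.2] w 0.0326 g 0.0 q6 -17.0
z hist top (array([185,   0,   0,   0,   0,   0,   0,   0,  19, 439,   4,   0,   3,
         0,   0,   0,   0,   0,   0]), array([0.  , 0.02, 0.04, 0.06, 0.08, 0.1 , 0.12, 0.14, 0.16, 0.18, 0.2 ,
       0.22, 0.24, 0.26, 0.28, 0.3 , 0.32, 0.34, 0.36, 0.38]))
```

View pics/s4.png

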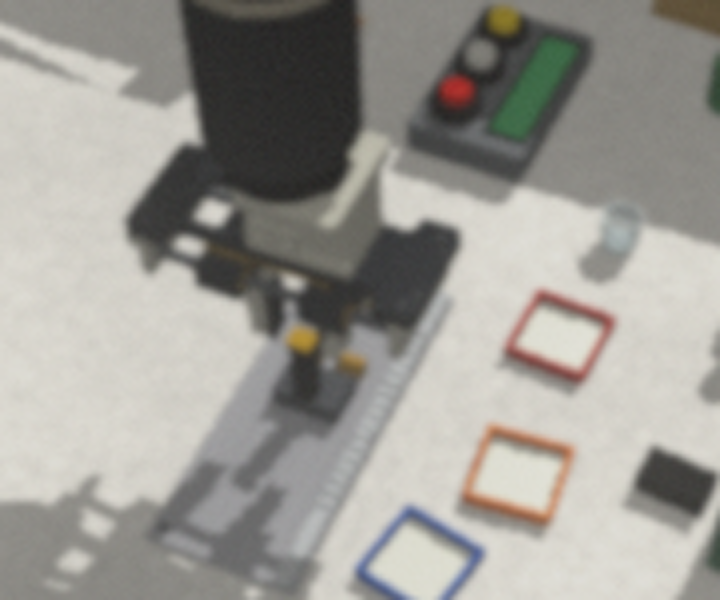

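```bash
python3 -m pendant '[[[0,0,0,0,0,0,-1],[0,0,0,0,0,0,-1],[0,0,0,0,0,0,-1],[0,0,0,0,0,0,-1],[0,0,0,0,0,0,-1],[0,0,0,0,0,0,-1],[0,0,0,0,0,0,-1],[0,0,0,0,0,0,-1]]]' 10
python3 - <<'E'
from h import *
go()
s=cap("scene");P=cloud(s)
# tool points near tcp axis: local |x|<.03,|y|<.02
L=np.stack([(P[...,:2]-C)@EX,(P[...,:2]-C)@EY],-1)
m=(abs(L[...,0])<.035)&(abs(L[...,1]-.005)<.025)&(P[...,2]>.03)&(P[...,2]<.2)
q=np.c_[L[m],P[m][:,2]];
for z in np.arange(.03,.2,.01):
    w=q[(q[:,2]>=z)&(q[:,2]<z+.01)]
    if len(w): print(round(z,2),len(w),w[:,:2].min(0).round(3),w[:,:2].max(0).round(3))
E
```

```text
time_s: 8.3
tcp_pos: [0.4994, -0.0078, 0.0738]
eef_rot: [-180.0, -0.0, -85.3]
contact_force: [0.8, 0.0, -0.3]
gripper_width: 0.0003
gripper_force: 0.0
t 8.3 tcp [ 0.4994 -0.0078  0.0738] local [-0.0007  0.0052] rot [-180.     -0.    -85.29] F [ 0.8  0.  -0.3] w 0.0003 g 0.0 q6 -17.0
0.03 15 [-0.008 -0.002] [0.006 0.012]
0.04 15 [-0.01  -0.002] [0.006 0.006]
0.05 15 [-0.008 -0.002] [0.006 0.008]
0.06 17 [-0.009 -0.003] [0.006 0.008]
0.07 12 [-0.008 -0.003] [0.006 0.002]
0.08 4 [-0.004 -0.005] [ 0.003 -0.002]
0.09 31 [-0.015 -0.009] [0.016 0.011]
0.1 38 [-0.017 -0.01 ] [0.017 0.011]
0.11 23 [-0.018 -0.009] [0.017 0.003]
0.12 4 [-0.018 -0.007] [-0.014 -0.006]
0.14 1 [ 0.033 -0.004] [ 0.033 -0.004]
0.15 6 [ 0.032 -0.01 ] [0.034 0.001]
0.16 8 [-0.006 -0.015] [ 0.034 -0.009]
0.17 43 [-0.034 -0.02 ] [ 0.034 -0.014]
0.18 16 [-0.033 -0.02 ] [ 0.024 -0.018]
0.19 23 [-0.034 -0.02 ] [ 0.033 -0.013]
```

```bash
python3 -m pendant '[[[0,0,0.05,0,0,0,-1],[0,0,0.05,0,0,0,-1],[0,0,0.05,0,0,0,-1],[0,0,0.05,0,0,0,-1],[0,0,0,0,0,0,-1],[0,0,0,0,0,0,-1],[0,0,0,0,0,0,-1],[0,0,0,0,0,0,-1]]]'
python3 -m pendant '[[[0,0,0.05,0,0,0,-1],[0,0,0.05,0,0,0,-1],[0,0,0,0,0,0,-1],[0,0,0,0,0,0,-1],[0,0,0,0,0,0,-1],[0,0,0,0,0,0,-1],[0,0,0,0,0,0,-1],[0,0,0,0,0,0,-1]]]'
python3 -m pendant '[[[0,0,0.05,0,0,0,-1],[0,0,0.05,0,0,0,-1],[0,0,0,0,0,0,-1],[0,0,0,0,0,0,-1],[0,0,0,0,0,0,-1],[0,0,0,0,0,0,-1],[0,0,0,0,0,0,-1],[0,0,0,0,0,0,-1]]]'
python3 -c "
from h import *
go()"
```

```text
time_s: 9.15
tcp_pos: [0.4995, -0.0079, 0.0711]
eef_rot: [-180.0, -0.0, -85.3]
contact_force: [-6.0, 1.0, 15.6]
gripper_width: 0.0003
gripper_force: 7.8
time_s: 9.95
tcp_pos: [0.4997, -0.008, 0.0708]
eef_rot: [-179.9, -0.0, -85.2]
contact_force: [-13.3, 1.7, 34.5]
gripper_width: 0.0004
gripper_force: 17.4
time_s: 10.75
tcp_pos: [0.4999, -0.0082, 0.0706]
eef_rot: [-179.9, -0.1, -85.2]
contact_force: [-21.4, 2.7, 52.9]
gripper_width: 0.0007
gripper_force: 27.1
t 10.8 tcp [ 0.4999 -0.0082  0.0706] local [-0.0002  0.0049] rot [-1.7987e+02 -6.0000e-02 -8.5180e+01] F [-21.4   2.7  52.9] w 0.0007 g 27.1 q6 -17.0
```

```bash
python3 -m pendant '[[[0,0,-0.3,0,0,0,-1],[0,0,-0.5,0,0,0,-0.2],[0,0,0,0,0,0,-0.2],[0,0,0,0,0,0,-0.2],[0,0,0,0,0,0,-0.2],[0,0,0,0,0,0,-0.2],[0,0,0,0,0,0,-0.2],[0,0,0,0,0,0,-0.2]]]'
python3 - <<'E'
from h import *
go()
for n in ("scene","top"):
    c=cap(n);P=cloud(c)
    L=np.stack([(P[...,:2]-C)@EX,(P[...,:2]-C)@EY],-1)
    for nm,lo,hi in (("post",.03,.082),("post top",.082,.092),("fing",.097,.13),("up",.17,.21)):
        m=(abs(L[...,0])<.06)&(abs(L[...,1]-.005)<.03)&(P[...,2]>lo)&(P[...,2]<hi)
        q=np.c_[L[m],P[m][:,2]]
        if len(q): print(n,nm,len(q),q.min(0).round(4),q.max(0).round(4),q.mean(0).round(4))
E
```

```text
time_s: 11.55
tcp_pos: [0.4993, -0.0079, 0.0815]
eef_rot: [180.0, -0.0, -85.3]
contact_force: [-0.3, 0.1, 0.0]
gripper_width: 0.0348
gripper_force: 0.0
t 11.6 tcp [ 0.4993 -0.0079  0.0815] local [-0.0008  0.0052] rot [ 1.7996e+02 -1.0000e-02 -8.5300e+01] F [-0.3  0.1  0. ] w 0.0348 g 0.0 q6 -17.0
scene post 83 [-0.0098 -0.0037  0.031 ] [0.0067 0.0148 0.082 ] [0.     0.0013 0.0576]
scene post top 31 [-0.0107 -0.0039  0.0828] [0.007  0.0128 0.0867] [-0.0016  0.0045  0.0842]
scene fing 126 [-0.0346 -0.0091  0.0979] [0.0339 0.0131 0.13  ] [-0.002  -0.0029  0.1126]
scene up 491 [-0.06   -0.025   0.1714] [0.0598 0.0293 0.2098] [ 0.0063 -0.0131  0.1944]
top up 20 [ 0.0557 -0.0226  0.1748] [0.06   0.0349 0.2063] [0.0582 0.0075 0.1953]
```

```bash
python3 -m pendant '[[[0,0,0.5,0,0,0,-0.1],[0,0,0.5,0,0,0,-0.1],[0,0,0.5,0,0,0,-0.1],[0,0,0.5,0,0,0,-0.1],[0,0,0,0,0,0,-1],[0,0,0,0,0,0,-1],[0,0,0,0,0,0,-1],[0,0,0,0,0,0,-1]]]' 30
python3 -c "
from h import *
go()"
```

```text
time_s: 12.45
tcp_pos: [0.4979, -0.0081, 0.0418]
eef_rot: [179.9, -0.0, -85.3]
contact_force: [-6.2, -0.4, 1.7]
gripper_width: 0.0155
gripper_force: 30.0
t 12.4 tcp [ 0.4979 -0.0081  0.0418] local [-0.0022  0.0051] rot [ 1.7986e+02 -1.0000e-02 -8.5330e+01] F [-6.2 -0.4  1.7] w 0.0155 g 30.0 q6 -17.0
```

```bash
sed -i 's/^C=.*;YAW/C=np.array([.4985,-.0132]);YAW/' h.py
python3 -m pendant '[[[-0.1,0.09,0,0,0,0,-1],[-0.25,0,0,0,0,0,-1],[-0.3,0,0,0,0,0,-1],[-0.3,0,0,0,0,0,-1],[-0.3,0,0,0,0,0,-1],[-0.3,0,0,0,0,0,-1],[-0.25,0,0,0,0,0,-1],[-0.1,0,0,0,0,0,-1]]]'
python3 -m pendant '[[[-0.05,0,0,0,0,0,-1],[-0.05,0,0,0,0,0,-1],[-0.05,0,0,0,0,0,-1],[0,0,0,0,0,0,-1],[0,0,0,0,0,0,-1],[0,0,0,0,0,0,-1],[0,0,0,0,0,0,-1],[0,0,0,0,0,0,-1]]]'
python3 -c "
from h import *
go()"
```

```text
time_s: 13.25
tcp_pos: [0.4945, 0.0298, 0.0419]
eef_rot: [-180.0, -0.0, -85.3]
contact_force: [2.6, -4.4, -3.9]
gripper_width: 0.0157
gripper_force: 30.0
time_s: 14.05
tcp_pos: [0.4943, 0.0326, 0.0419]
eef_rot: [-180.0, -0.0, -85.3]
contact_force: [2.2, -5.8, -3.8]
gripper_width: 0.0156
gripper_force: 30.0
t 14.1 tcp [0.4943 0.0326 0.0419] local [-0.0005  0.046 ] rot [-1.80e+02 -1.00e-02 -8.53e+01] F [ 2.2 -5.8 -3.8] w 0.0156 g 30.0 q6 -21.9
```

```bash
python3 -m pendant '[[[-0.05,0,0,0,0,0,-1],[-0.05,0,0,0,0,0,-1],[-0.05,0,0,0,0,0,-1],[-0.05,0,0,0,0,0,-1],[-0.05,0,0,0,0,0,-1],[0,0,0,0,0,0,-1],[0,0,0,0,0,0,-1],[0,0,0,0,0,0,-1]]]'
python3 -c "
from h import *
go()"
```

```text
time_s: 14.85
tcp_pos: [0.4938, 0.0377, 0.0419]
eef_rot: [-180.0, -0.0, -85.3]
contact_force: [1.8, -4.7, -2.2]
gripper_width: 0.0161
gripper_force: 30.0
t 14.8 tcp [0.4938 0.0377 0.0419] local [-0.0005  0.0511] rot [-1.80e+02 -1.00e-02 -8.53e+01] F [ 1.8 -4.7 -2.2] w 0.0161 g 30.0 q6 -22.5
```

```bash
python3 -m pendant '[[[-0.05,0,0,0,0,0,-1],[0,0,0,0,0,0,-1],[0,0,0,0,0,0,-1],[-0.05,0,0,0,0,0,-1],[0,0,0,0,0,0,-1],[0,0,0,0,0,0,-1],[0,0,0,0,0,0,-1],[0,0,0,0,0,0,-1]]]'
python3 -c "
from h import *
go()"
```

```text
time_s: 15.65
tcp_pos: [0.4936, 0.0398, 0.0418]
eef_rot: [180.0, -0.0, -85.3]
contact_force: [0.6, -5.4, -1.6]
gripper_width: 0.0158
gripper_force: 30.0
t 15.7 tcp [0.4936 0.0398 0.0418] local [-0.0005  0.0533] rot [180.   -0.  -85.3] F [ 0.6 -5.4 -1.6] w 0.0158 g 30.0 q6 -22.7
```

```bash
python3 -m pendant '[[[-0.05,0,0,0,0,0,-1],[0,0,0,0,0,0,-1],[0,0,0,0,0,0,-1],[-0.05,0,0,0,0,0,-1],[0,0,0,0,0,0,-1],[0,0,0,0,0,0,-1],[0,0,0,0,0,0,-1],[0,0,0,0,0,0,-1]]]'
python3 -c "
from h import *
go()"
```

```text
time_s: 16.45
tcp_pos: [0.4935, 0.0419, 0.0418]
eef_rot: [180.0, -0.0, -85.3]
contact_force: [-0.5, -3.8, 1.4]
gripper_width: 0.0157
gripper_force: 30.0
t 16.4 tcp [0.4935 0.0419 0.0418] local [-0.0005  0.0553] rot [180.    -0.   -85.29] F [-0.5 -3.8  1.4] w 0.0157 g 30.0 q6 -22.9
```

```bash
python3 -m pendant '[[[-0.05,0,0,0,0,0,-1],[0,0,0,0,0,0,-1],[0,0,0,0,0,0,-1],[-0.05,0,0,0,0,0,-1],[0,0,0,0,0,0,-1],[0,0,0,0,0,0,-1],[0,0,0,0,0,0,-1],[0,0,0,0,0,0,-1]]]'
python3 -c "
from h import *
go()"
```

```text
time_s: 17.25
tcp_pos: [0.4933, 0.0438, 0.0418]
eef_rot: [180.0, 0.0, -85.3]
contact_force: [-0.2, -3.8, 1.2]
gripper_width: 0.0159
gripper_force: 30.0
t 17.2 tcp [0.4933 0.0438 0.0418] local [-0.0005  0.0573] rot [180.    0.  -85.3] F [-0.2 -3.8  1.2] w 0.0159 g 30.0 q6 -23.2
```

```bash
python3 -m pendant '[[[-0.05,0,0,0,0,0,-1],[-0.05,0,0,0,0,0,-1],[0,0,0,0,0,0,-1],[0,0,0,0,0,0,-1],[0,0,0,0,0,0,-1],[0,0,0,0,0,0,-1],[0,0,0,0,0,0,-1],[0,0,0,0,0,0,-1]]]'
python3 - <<'E'
from h import *
go()
s=cap("scene");im=cv2.resize(s["frame"][110:210,190:300],None,fx=5,fy=5,interpolation=cv2.INTER_CUBIC)
cv2.imwrite("pics/s5.png",im)
E
```

```text
time_s: 18.05
tcp_pos: [0.4932, 0.0442, 0.0419]
eef_rot: [180.0, -0.1, -85.3]
contact_force: [4.0, -15.0, 1.6]
gripper_width: 0.0158
gripper_force: 30.0
t 18.1 tcp [0.4932 0.0442 0.0419] local [-0.0006  0.0577] rot [ 1.7997e+02 -1.2000e-01 -8.5290e+01] F [  4.  -15.    1.6] w 0.0158 g 30.0 q6 -23.4
```

View pics/s5.png

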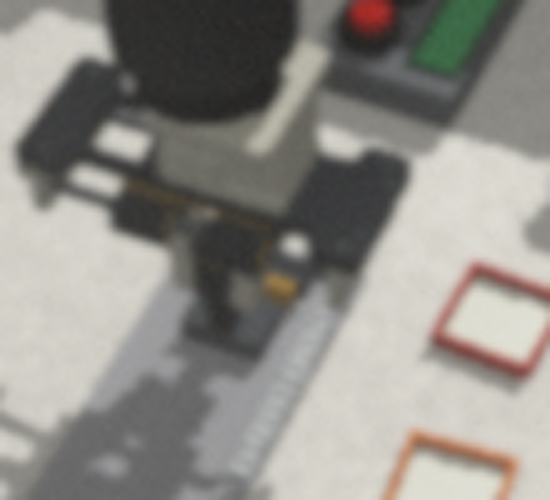

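```bash
sed -i 's/^C=.*;YAW/C=np.array([.4983,-.0107]);YAW/' h.py
python3 -m pendant '[[[0.04,0,0,0,0,0,-1],[0,0,0,0,0,0,-1],[0,0,0,0,0,0,-0.3],[0,0,0,0,0,0,-0.3],[0,0,0,0,0,0,-0.3],[0,0,-0.4,0,0,0,-0.3],[0,0,-0.9,0,0,0,-0.3],[0,0,-1,0,0,0,-0.3]]]'
python3 -m pendant '[[[0,0,-0.8,0,0,0,-1],[0,0,-0.5,0,0,0,-1],[0,0,0,0,0,0,-1],[0,0,0,0,0,0,-1],[0,0,0,0,0,0,-1],[0,0,0,0,0,0,-1],[0,0,0,0,0,0,-1],[0,0,0,0,0,0,-1]]]'
python3 - <<'E'
from h import *
go([.4545,.382,.08],[.4545,.382,.038],[.458,.333,.08],[.460,.2865,.08])
t=cap("scene");im=cv2.resize(t["frame"][70:190,210:330],None,fx=5,fy=5,interpolation=cv2.INTER_CUBIC)
cv2.imwrite("pics/s6.png",im)
E
```

```text
time_s: 18.9
tcp_pos: [0.493, 0.0452, 0.0884]
eef_rot: [180.0, -0.0, -85.3]
contact_force: [0.9, 0.2, 0.4]
gripper_width: 0.0307
gripper_force: 0.0
time_s: 19.7
tcp_pos: [0.4931, 0.045, 0.1134]
eef_rot: [180.0, -0.0, -85.3]
contact_force: [0.2, -0.6, 0.3]
gripper_width: 0.0002
gripper_force: 0.0
t 19.7 tcp [0.4931 0.045  0.1134] local [-0.0006  0.0559] rot [ 1.7996e+02 -2.0000e-02 -8.5300e+01] F [ 0.2 -0.6  0.3] w 0.0002 g 0.0 q6 -23.3
  -> [0.4545 0.382  0.08  ] units [-16.95   0.54   1.67]
  -> [0.4545 0.382  0.038 ] units [0.  0.  2.1]
  -> [0.458 0.333 0.08 ] units [ 2.46  0.03 -2.1 ]
  -> [0.46   0.2865 0.08  ] units [ 2.33  0.09 -0.  ]
```

View pics/s6.png

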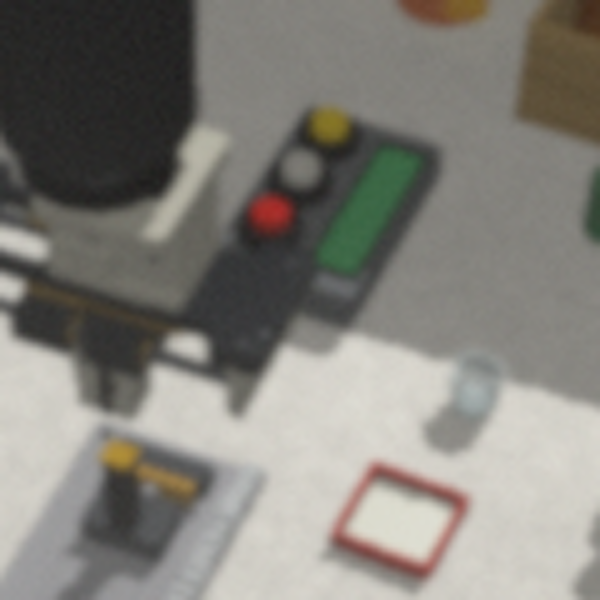

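The jaws look shut: the brass pad at (165,480) is against the anvil. The keys are clear to reach.

```bash
for i in 1 2; do python3 -m pendant '[[[-0.94,0.03,0.09,0,0,0,-1],[-0.94,0.03,0.09,0,0,0,-1],[-0.94,0.03,0.09,0,0,0,-1],[-0.94,0.03,0.09,0,0,0,-1],[-0.94,0.03,0.09,0,0,0,-1],[-0.94,0.03,0.09,0,0,0,-1],[-0.94,0.03,0.09,0,0,0,-1],[-0.94,0.03,0.09,0,0,0,-1]]]' >/dev/null; done
python3 -m pendant '[[[-0.94,0.03,0.1,0,0,0,-1],[-0.94,0.03,0.1,0,0,0,-1],[0,0,0.5,0,0,0,-1],[0,0,0.5,0,0,0,-1],[0,0,0.5,0,0,0,-1],[0,0,0.3,0,0,0,-1],[0,0,0,0,0,0,-1],[0,0,0,0,0,0,-1]]]'
python3 -c "
from h import *
go([.4545,.382,.0365])"
```

```text
time_s: 22.15
tcp_pos: [0.4549, 0.3811, 0.045]
eef_rot: [180.0, -0.0, -85.3]
contact_force: [0.3, -0.1, 0.6]
gripper_width: 0.0006
gripper_force: 0.0
t 22.1 tcp [0.4549 0.3811 0.045 ] local [-0.0111  0.394 ] rot [ 1.800e+02 -1.000e-02 -8.532e+01] F [ 0.3 -0.1  0.6] w 0.0006 g 0.0 q6 -54.1
  -> [0.4545 0.382  0.0365] units [-0.05  0.02  0.43]
```

```bash
python3 -m pendant '[[[0,0,0.2,0,0,0,-1],[0,0,0.15,0,0,0,-1],[0,0,0.1,0,0,0,-1],[0,0,0.1,0,0,0,-1],[0,0,0,0,0,0,-1],[0,0,0,0,0,0,-1],[0,0,0,0,0,0,-1],[0,0,0,0,0,0,-1]]]'
python3 -c "
from h import *
go()"
```

```text
time_s: 22.95
tcp_pos: [0.455, 0.3817, 0.0343]
eef_rot: [-180.0, 0.0, -85.3]
contact_force: [1.6, -0.7, 4.1]
gripper_width: 0.0004
gripper_force: 2.1
t 22.9 tcp [0.455  0.3817 0.0343] local [-0.011   0.3946] rot [-1.7997e+02  3.0000e-02 -8.5290e+01] F [ 1.6 -0.7  4.1] w 0.0004 g 2.1 q6 -54.1
```

```bash
python3 -m pendant '[[[0,0,0.06,0,0,0,-1],[0,0,0.05,0,0,0,-1],[0,0,0,0,0,0,-1],[0,0,0,0,0,0,-1],[0,0,0,0,0,0,-1],[0,0,0,0,0,0,-1],[0,0,0,0,0,0,-1],[0,0,0,0,0,0,-1]]]'
python3 -c "
from h import *
go()"
```

```text
time_s: 23.75
tcp_pos: [0.4551, 0.3817, 0.0331]
eef_rot: [-179.9, 0.0, -85.3]
contact_force: [-2.3, -3.4, 14.5]
gripper_width: 0.0002
gripper_force: 7.5
t 23.8 tcp [0.4551 0.3817 0.0331] local [-0.0109  0.3946] rot [-1.7994e+02  4.0000e-02 -8.5270e+01] F [-2.3 -3.4 14.5] w 0.0002 g 7.5 q6 -54.1
```

```bash
python3 -m pendant '[[[0,0,-0.4,0,0,0,-1],[0,0,-0.8,0,0,0,-1],[0,0,0,0,0,0,-1],[0.8,0,0,0,0,0,-1],[0.86,0.01,0,0,0,0,-1],[0.8,0.02,0,0,0,0,-1],[0,0,0,0,0,0,-1],[0,0,0,0,0,0,-1]]]'
python3 -m pendant '[[[0,0,0.4,0,0,0,-1],[0,0,0.3,0,0,0,-1],[0,0,0.15,0,0,0,-1],[0,0,0.1,0,0,0,-1],[0,0,0.1,0,0,0,-1],[0,0,0.1,0,0,0,-1],[0,0,0,0,0,0,-1],[0,0,0,0,0,0,-1]]]'
python3 -c "
from h import *
go()"
```

```text
time_s: 24.55
tcp_pos: [0.4584, 0.3314, 0.0558]
eef_rot: [180.0, -0.0, -85.4]
contact_force: [0.7, -0.3, -0.1]
gripper_width: 0.0003
gripper_force: 0.0
time_s: 25.35
tcp_pos: [0.4579, 0.3323, 0.0333]
eef_rot: [180.0, -0.0, -85.3]
contact_force: [-3.6, -2.2, 8.6]
gripper_width: 0.0005
gripper_force: 3.8
t 25.4 tcp [0.4579 0.3323 0.0333] local [-0.0121  0.3451] rot [179.99  -0.   -85.28] F [-3.6 -2.2  8.6] w 0.0005 g 3.8 q6 -51.1
```

```bash
python3 -m pendant '[[[0,0,-0.4,0,0,0,-1],[0,0,-0.9,0,0,0,-1],[0,0,-0.9,0,0,0,-1],[0,0,-0.9,0,0,0,-1],[0,0,-0.9,0,0,0,-0.2],[0.5,0,0,0,0,0,-0.2],[0.9,0,0,0,0,0,-0.2],[0.9,0,0,0,0,0,-0.2]]]'
python3 -c "
from h import *
g=glob(-.0006,.0552)
go(np.r_[g,.1],np.r_[g,.042])"
```

```text
time_s: 26.15
tcp_pos: [0.4614, 0.2847, 0.1121]
eef_rot: [179.9, -0.0, -85.3]
contact_force: [0.2, -0.2, -0.5]
gripper_width: 0.027
gripper_force: 0.0
t 26.1 tcp [0.4614 0.2847 0.1121] local [-0.0126  0.2974] rot [ 1.7994e+02 -5.0000e-02 -8.5290e+01] F [ 0.2 -0.2 -0.5] w 0.027 g 0.0 q6 -47.7
  -> [0.4932 0.0443 0.1   ] units [12.11 -0.6   0.6 ]
  -> [0.4932 0.0443 0.042 ] units [0.  0.  2.9]
```

```bash
python3 -m pendant '[[[0.93,-0.046,0,0,0,0,-0.2],[0.93,-0.046,0,0,0,0,-0.2],[0.93,-0.046,0,0,0,0,-0.2],[0.93,-0.046,0,0,0,0,-0.2],[0.93,-0.046,0,0,0,0,-0.2],[0.93,-0.046,0,0,0,0,-0.2],[0.93,-0.046,0,0,0,0,-0.2],[0.93,-0.046,0,0,0,0,-0.2]]]' >/dev/null
python3 -m pendant '[[[0.93,-0.046,0,0,0,0,-0.2],[0.93,-0.046,0,0,0,0,-0.2],[0.93,-0.046,0.1,0,0,0,-0.2],[0.93,-0.046,0.2,0,0,0,-0.2],[0.93,-0.046,0.3,0,0,0,-0.2],[0,0,0,0,0,0,-0.2],[0,0,0,0,0,0,-0.2],[0,0,0,0,0,0,-0.2]]]'
python3 -c "
from h import *
g=glob(-.0006,.0552)
go(np.r_[g,.042])"
```

```text
time_s: 27.75
tcp_pos: [0.4939, 0.0466, 0.1011]
eef_rot: [-180.0, 0.0, -85.3]
contact_force: [1.5, 0.6, -0.1]
gripper_width: 0.0349
gripper_force: 0.0
t 27.8 tcp [0.4939 0.0466 0.1011] local [0.0003 0.0575] rot [-1.7997e+02  1.0000e-02 -8.5300e+01] F [ 1.5  0.6 -0.1] w 0.0349 g 0.0 q6 -23.4
  -> [0.4932 0.0443 0.042 ] units [0.11 0.05 2.95]
```

```bash
python3 -m pendant '[[[0.11,0.05,0.8,0,0,0,-0.2],[0,0,0.8,0,0,0,-0.2],[0,0,0.8,0,0,0,-0.2],[0,0,0.55,0,0,0,-0.2],[0,0,0,0,0,0,-1],[0,0,0,0,0,0,-1],[0,0,0,0,0,0,-1],[0,0,0,0,0,0,-1]]]' 30
python3 -m pendant '[[[0.1,0,0,0,0,0,-1],[0.2,0,0,0,0,0,-1],[0.4,0,0,0,0,0,-1],[0.6,0,0,0,0,0,-1],[0.6,0,0,0,0,0,-1],[0.6,0,0,0,0,0,-1],[0.6,0,0,0,0,0,-1],[0.4,0,0,0,0,0,-1]]]'
python3 -m pendant '[[[0.3,0,0,0,0,0,-1],[0.1,0,0,0,0,0,-1],[0,0,0,0,0,0,-1],[0,0,0,0,0,0,-0.3],[0,0,0,0,0,0,-0.3],[0,0,-0.5,0,0,0,-0.3],[0,0,-1,0,0,0,-0.3],[0,0,-1,0,0,0,-0.3]]]'
python3 - <<'E'
from h import *
go([.4345-.001,-.344+.001,.1])
t=cap("top");P=cloud(t);s=cap("scene");Q=cloud(s)
for n,P in(("top",P),("scene",Q)):
  for nm,x,y in(("red",.435,-.343),("green",.5515,-.357)):
    d=np.hypot(P[...,0]-x,P[...,1]-y)<.05
    q=P[d&(P[...,2]>.031)&(P[...,2]<.045)];print(n,nm,len(q),q.mean(0).round(4))
E
```

```text
time_s: 28.55
tcp_pos: [0.4933, 0.0445, 0.0425]
eef_rot: [-179.9, 0.0, -85.3]
contact_force: [-0.5, 1.4, 1.3]
gripper_width: 0.0158
gripper_force: 30.0
time_s: 29.35
tcp_pos: [0.4995, -0.0255, 0.0425]
eef_rot: [-179.9, 0.0, -85.3]
contact_force: [-0.6, 6.1, 3.6]
gripper_width: 0.0157
gripper_force: 30.0
time_s: 30.15
tcp_pos: [0.4988, -0.0338, 0.0926]
eef_rot: [179.9, -0.0, -85.3]
contact_force: [0.6, 0.7, 1.0]
gripper_width: 0.0306
gripper_force: 0.0
t 30.1 tcp [ 0.4988 -0.0338  0.0926] local [-0.0014 -0.023 ] rot [ 1.7993e+02 -3.0000e-02 -8.5300e+01] F [0.6 0.7 1. ] w 0.0306 g 0.0 q6 -14.0
  -> [ 0.4335 -0.343   0.1   ] units [15.14  4.52 -0.37]
top red 18 [ 0.4345 -0.3426  0.0365]
top green 18 [ 0.5514 -0.3562  0.0356]
scene red 37 [ 0.4355 -0.3441  0.0355]
scene green 42 [ 0.5524 -0.3576  0.0356]
```

```bash
for i in 1 2; do python3 -m pendant '[[[0.946,0.2825,0,0,0,0,0],[0.946,0.2825,0,0,0,0,0],[0.946,0.2825,0,0,0,0,0],[0.946,0.2825,0,0,0,0,0],[0.946,0.2825,0,0,0,0,0],[0.946,0.2825,0,0,0,0,0],[0.946,0.2825,0,0,0,0,0],[0.946,0.2825,0,0,0,0,0]]]' >/dev/null; done
python3 -m pendant '[[[0,0,0.5,0,0,0,0],[0,0,0.8,0,0,0,0],[0,0,0.8,0,0,0,0],[0,0,0.6,0,0,0,0],[0,0,0,0,0,0,0],[0,0,0,0,0,0,0],[0,0,0,0,0,0,0],[0,0,0,0,0,0,0]]]'
python3 - <<'E'
from h import *
go([.434,-.343,.0055])
s=cap("scene");im=cv2.resize(s["frame"][220:320,80:220],None,fx=5,fy=5,interpolation=cv2.INTER_CUBIC)
cv2.imwrite("pics/s7.png",im)
E
```

```text
time_s: 32.65
tcp_pos: [0.4345, -0.3428, 0.0386]
eef_rot: [-179.9, -0.0, -85.3]
contact_force: [0.3, 0.2, 0.1]
gripper_width: 0.0437
gripper_force: 0.0
t 32.6 tcp [ 0.4345 -0.3428  0.0386] local [-0.0908 -0.3257] rot [-1.7993e+02 -3.0000e-02 -8.5290e+01] F [0.3 0.2 0.1] w 0.0437 g 0.0 q6 22.7
  -> [ 0.434  -0.343   0.0055] units [0.01 0.03 1.65]
```

View pics/s7.png

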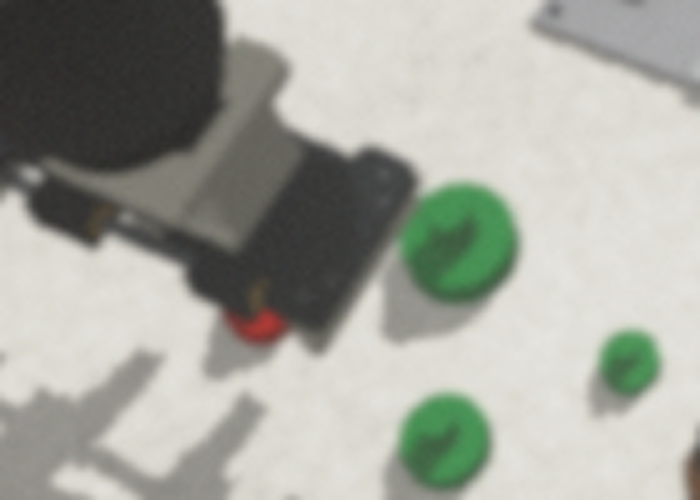

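The arm is over the red lid, seen at (257,320). Next: descend and grip.

```bash
python3 -m pendant '[[[0,0,0.5,0,0,0,0],[0,0,0.5,0,0,0,0],[0,0,0.4,0,0,0,0],[0,0,0.2,0,0,0,0],[0,0,0,0,0,0,0],[0,0,0,0,0,0,-1],[0,0,0,0,0,0,-1],[0,0,0,0,0,0,-1]]]' 10
python3 -m pendant '[[[0,0,0,0,0,0,-1],[0,0,0,0,0,0,-1],[0,0,0,0,0,0,-1],[0,0,0,0,0,0,-1],[0,0,0,0,0,0,-1],[0,0,0,0,0,0,-1],[0,0,0,0,0,0,-1],[0,0,0,0,0,0,-1]]]' 10
python3 -c "
from h import *
go()"
```

```text
time_s: 33.5
tcp_pos: [0.4342, -0.3427, 0.0061]
eef_rot: [-180.0, -0.0, -85.3]
contact_force: [-0.5, -0.1, 0.5]
gripper_width: 0.0252
gripper_force: 0.0
time_s: 34.3
tcp_pos: [0.4341, -0.3427, 0.006]
eef_rot: [-180.0, -0.0, -85.3]
contact_force: [0.2, 0.8, 5.5]
gripper_width: 0.0155
gripper_force: 10.0
t 34.3 tcp [ 0.4341 -0.3427  0.006 ] local [-0.0911 -0.3256] rot [-1.7999e+02 -1.0000e-02 -8.5290e+01] F [0.2 0.8 5.5] w 0.0155 g 10.0 q6 22.7
```

```bash
python3 -m pendant '[[[0,0,-0.2,0,0,0,-1],[0,0,-0.5,0,0,0,-1],[0,0,-0.9,0,0,0,-1],[0,0,-0.9,0,0,0,-1],[0,0,-0.9,0,0,0,-1],[0,0,-0.9,0,0,0,-1],[0,0,-0.9,0,0,0,-1],[0,0,-0.2,0,0,0,-1]]]' 15
python3 -c "
from h import *
g=glob(-.0006,.0785)
go(np.r_[g,.11],np.r_[g,.0145])"
```

```text
time_s: 35.1
tcp_pos: [0.4351, -0.3432, 0.1164]
eef_rot: [-179.8, -0.1, -85.3]
contact_force: [0.6, -0.6, -0.7]
gripper_width: 0.0153
gripper_force: 15.0
t 35.1 tcp [ 0.4351 -0.3432  0.1164] local [-0.0903 -0.3262] rot [-1.7982e+02 -1.0000e-01 -8.5280e+01] F [ 0.6 -0.6 -0.7] w 0.0153 g 15.0 q6 22.7
  -> [0.4913 0.0675 0.11  ] units [-20.23  -4.49   0.32]
  -> [0.4913 0.0675 0.0145] units [0.   0.   4.78]
```

```bash
for i in 1 2 3; do python3 -m pendant '[[[-0.843,-0.187,0,0,0,0,-1],[-0.843,-0.187,0,0,0,0,-1],[-0.843,-0.187,0,0,0,0,-1],[-0.843,-0.187,0,0,0,0,-1],[-0.843,-0.187,0,0,0,0,-1],[-0.843,-0.187,0,0,0,0,-1],[-0.843,-0.187,0,0,0,0,-1],[-0.843,-0.187,0,0,0,0,-1]]]' >/dev/null; done
python3 -m pendant '[[[0,0,0,0,0,0,-1],[0,0,0.7,0,0,0,-1],[0,0,0.7,0,0,0,-1],[0,0,0.7,0,0,0,-1],[0,0,0.4,0,0,0,-1],[0,0,0,0,0,0,-1],[0,0,0,0,0,0,-1],[0,0,0,0,0,0,-1]]]'
python3 - <<'E'
from h import *
g=glob(-.0006,.0785)
go(np.r_[g,.0135])
s=cap("scene");im=cv2.resize(s["frame"][100:220,190:310],None,fx=5,fy=5,interpolation=cv2.INTER_CUBIC)
cv2.imwrite("pics/s8.png",im)
E
```

```text
time_s: 38.3
tcp_pos: [0.4907, 0.0681, 0.0644]
eef_rot: [-179.9, 0.0, -85.3]
contact_force: [0.5, 0.1, -1.2]
gripper_width: 0.0154
gripper_force: 15.0
t 38.3 tcp [0.4907 0.0681 0.0644] local [-0.0011  0.0791] rot [-1.7995e+02  2.0000e-02 -8.5300e+01] F [ 0.5  0.1 -1.2] w 0.0154 g 15.0 q6 -26.0
  -> [0.4913 0.0675 0.0135] units [ 0.03 -0.03  2.55]
```

View pics/s8.png

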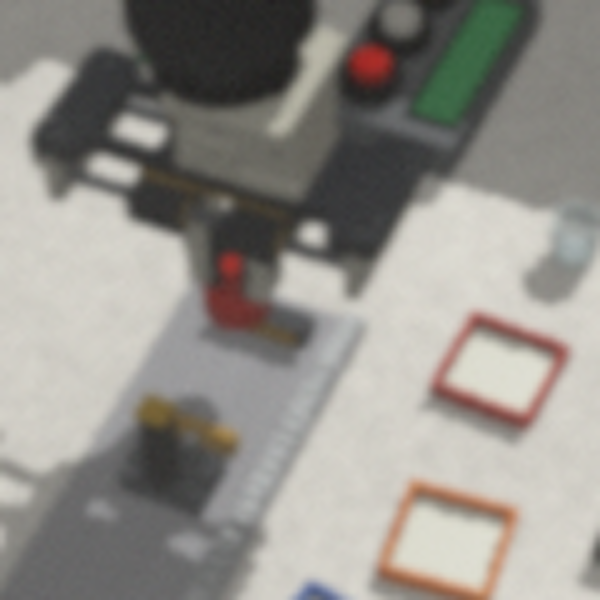

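Lid is held upright over the bed in front of the anvil; lowering it.

```bash
python3 -m pendant '[[[0.08,-0.02,0.5,0,0,0,-1],[0,0,0.8,0,0,0,-1],[0,0,0.6,0,0,0,-1],[0,0,0.4,0,0,0,-1],[0,0,0.15,0,0,0,-1],[0,0,0.05,0,0,0,-1],[0,0,0,0,0,0,-1],[0,0,0,0,0,0,-1]]]'
python3 -c "
from h import *
go()"
```

```text
time_s: 39.15
tcp_pos: [0.4911, 0.0666, 0.0142]
eef_rot: [-180.0, 0.0, -85.3]
contact_force: [-0.5, -0.2, 0.2]
gripper_width: 0.0153
gripper_force: 15.0
t 39.1 tcp [0.4911 0.0666 0.0142] local [-0.0008  0.0776] rot [-1.7995e+02  2.0000e-02 -8.5290e+01] F [-0.5 -0.2  0.2] w 0.0153 g 15.0 q6 -25.8
```

```bash
python3 -m pendant '[[[0,0,0.04,0,0,0,-1],[0,0,0.04,0,0,0,-1],[0,0,0,0,0,0,-1],[0,0,0,0,0,0,-1],[0,0,0,0,0,0,-0.4],[0,0,0,0,0,0,-0.4],[0,0,0,0,0,0,-0.4],[0,0,0,0,0,0,-0.4]]]'
python3 -m pendant '[[[0,0,-0.4,0,0,0,-0.3],[0,0,-0.9,0,0,0,-0.3],[0,0,-0.9,0,0,0,-0.3],[0,0,-0.9,0,0,0,-0.3],[0,0,-0.9,0,0,0,-0.3],[0,0,-0.3,0,0,0,-0.3],[0,0,0,0,0,0,-0.3],[0,0,0,0,0,0,-0.3]]]'
python3 - <<'E'
from h import *
g=glob(-.001,-.0233)
go(np.r_[g,.10],np.r_[g,.0425])
s=cap("scene");im=cv2.resize(s["frame"][100:220,190:310],None,fx=5,fy=5,interpolation=cv2.INTER_CUBIC)
cv2.imwrite("pics/s9.png",im)
P=cloud(s)
L=np.stack([(P[...,:2]-C)@EX,(P[...,:2]-C)@EY],-1)
m=(abs(L[...,0])<.02)&(abs(L[...,1]-.078)<.018)&(P[...,2]>.037)&(P[...,2]<.048)
print(m.sum(),L[m].mean(0),P[m][:,2].mean())
m=(abs(L[...,0])<.02)&(abs(L[...,1]+.022)<.018)&(P[...,2]>.08)&(P[...,2]<.09)
print("post",m.sum(),L[m].mean(0))
E
```

```text
time_s: 39.95
tcp_pos: [0.4908, 0.0665, 0.0122]
eef_rot: [-180.0, 0.0, -85.3]
contact_force: [-0.0, -0.6, 0.1]
gripper_width: 0.0261
gripper_force: 0.0
time_s: 40.75
tcp_pos: [0.4904, 0.0663, 0.0978]
eef_rot: [180.0, 0.0, -85.3]
contact_force: [0.3, -0.1, -0.7]
gripper_width: 0.0307
gripper_force: 0.0
t 40.8 tcp [0.4904 0.0663 0.0978] local [-0.0016  0.0774] rot [179.97   0.   -85.31] F [ 0.3 -0.1 -0.7] w 0.0307 g 0.0 q6 -25.8
  -> [ 0.4992 -0.034   0.1   ] units [ 5.04 -0.03 -0.11]
  -> [ 0.4992 -0.034   0.0425] units [0.   0.   2.88]
22 [-0.00055879  0.07524358] 0.0409645306520174
post 39 [ 0.00044259 -0.02441421]
```

View pics/s9.png

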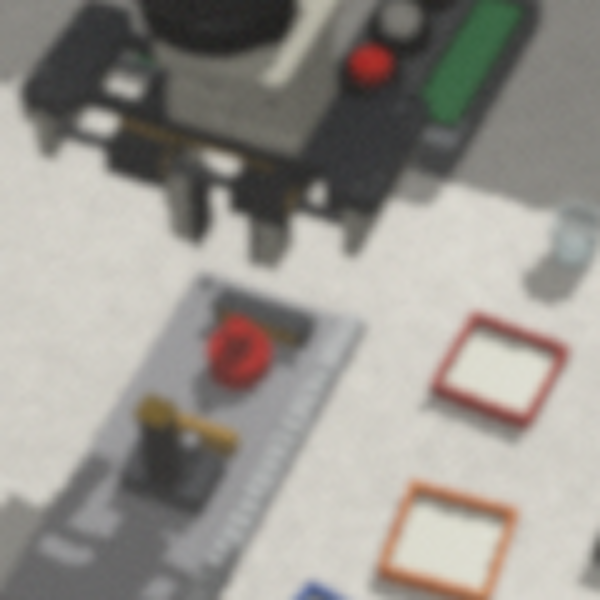

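The red lid stands upright at (240,352), in front of the anvil. The post is at (155,410). I'll grip the post next.

```bash
python3 -m pendant '[[[0.84,0,0,0,0,0,-0.2],[0.84,0,0,0,0,0,-0.2],[0.84,0,0,0,0,0,-0.2],[0.84,0,0,0,0,0,-0.2],[0.84,0,0,0,0,0,-0.2],[0.84,-0.03,0,0,0,0,-0.2],[0,0,0,0,0,0,-0.2],[0,0,0,0,0,0,-0.2]]]' 30 >/dev/null
python3 -m pendant '[[[0,0,0.7,0,0,0,-0.2],[0,0,0.7,0,0,0,-0.2],[0,0,0.7,0,0,0,-0.2],[0,0,0.65,0,0,0,-0.2],[0,0,0,0,0,0,-1],[0,0,0,0,0,0,-1],[0,0,0,0,0,0,-1],[0,0,0,0,0,0,-1]]]' 30
python3 -c "
from h import *
go()"
```

```text
time_s: 42.4
tcp_pos: [0.5001, -0.0336, 0.0438]
eef_rot: [-179.9, 0.0, -85.3]
contact_force: [0.6, 1.2, -0.5]
gripper_width: 0.0159
gripper_force: 30.0
t 42.4 tcp [ 0.5001 -0.0336  0.0438] local [-0.     -0.0229] rot [-1.7993e+02  2.0000e-02 -8.5280e+01] F [ 0.6  1.2 -0.5] w 0.0159 g 30.0 q6 -13.9
```

```bash
python3 -m pendant '[[[-0.1,0,0,0,0,0,-1],[-0.2,0,0,0,0,0,-1],[-0.3,0,0,0,0,0,-1],[-0.3,0,0,0,0,0,-1],[-0.3,0,0,0,0,0,-1],[-0.3,0,0,0,0,0,-1],[-0.2,0,0,0,0,0,-1],[-0.1,0,0,0,0,0,-1]]]'
python3 -m pendant '[[[-0.05,0,0,0,0,0,-1],[-0.05,0,0,0,0,0,-1],[0,0,0,0,0,0,-1],[0,0,0,0,0,0,-1],[0,0,0,0,0,0,-1],[0,0,0,0,0,0,-1],[0,0,0,0,0,0,-1],[0,0,0,0,0,0,-1]]]'
python3 -c "
from h import *
go()"
```

```text
time_s: 43.2
tcp_pos: [0.497, 0.0018, 0.0438]
eef_rot: [-180.0, -0.0, -85.3]
contact_force: [0.8, -4.7, 4.6]
gripper_width: 0.0157
gripper_force: 30.0
time_s: 44.0
tcp_pos: [0.4968, 0.0038, 0.0437]
eef_rot: [-180.0, -0.0, -85.3]
contact_force: [-0.5, -3.7, 6.1]
gripper_width: 0.016
gripper_force: 30.0
t 44.0 tcp [0.4968 0.0038 0.0437] local [-0.0003  0.0145] rot [-179.96   -0.    -85.29] F [-0.5 -3.7  6.1] w 0.016 g 30.0 q6 -18.5
```

```bash
python3 -m pendant '[[[-0.05,0,0,0,0,0,-1],[-0.05,0,0,0,0,0,-1],[-0.05,0,0,0,0,0,-1],[0,0,0,0,0,0,-1],[0,0,0,0,0,0,-1],[0,0,0,0,0,0,-1],[0,0,0,0,0,0,-1],[0,0,0,0,0,0,-1]]]'
python3 -m pendant '[[[-0.05,0,0,0,0,0,-1],[-0.05,0,0,0,0,0,-1],[-0.05,0,0,0,0,0,-1],[-0.05,0,0,0,0,0,-1],[0,0,0,0,0,0,-1],[0,0,0,0,0,0,-1],[0,0,0,0,0,0,-1],[0,0,0,0,0,0,-1]]]'
python3 - <<'E'
from h import *
go()
s=cap("scene");cv2.imwrite("pics/s10.png",cv2.resize(s["frame"][100:220,190:310],None,fx=5,fy=5,interpolation=cv2.INTER_CUBIC))
E
```

```text
time_s: 44.8
tcp_pos: [0.4966, 0.0067, 0.0438]
eef_rot: [-180.0, -0.0, -85.3]
contact_force: [-0.2, -5.2, 6.5]
gripper_width: 0.0156
gripper_force: 30.0
time_s: 45.6
tcp_pos: [0.4962, 0.0104, 0.0437]
eef_rot: [-180.0, -0.0, -85.3]
contact_force: [0.5, -6.2, 5.5]
gripper_width: 0.0159
gripper_force: 30.0
t 45.6 tcp [0.4962 0.0104 0.0437] local [-0.0003  0.0212] rot [-1.7997e+02 -3.0000e-02 -8.5290e+01] F [ 0.5 -6.2  5.5] w 0.0159 g 30.0 q6 -19.3
```

View pics/s10.png

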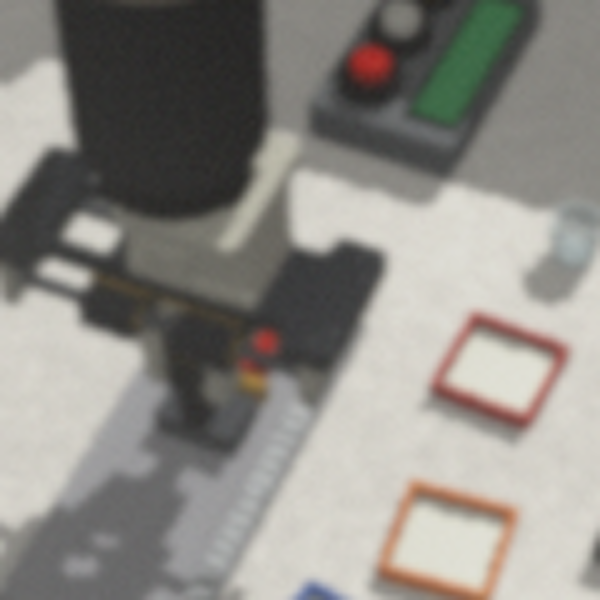

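The lid is pressed between the pad and the anvil. The force rose about 2.5 N, which is about 3.6 mm of pad travel. I'll hold, then open.

```bash
python3 -m pendant '[[[0,0,0,0,0,0,-1],[0,0,0,0,0,0,-1],[0,0,0,0,0,0,-1],[0,0,0,0,0,0,-1],[0,0,0,0,0,0,-1],[0,0,0,0,0,0,-1],[0,0,0,0,0,0,-1],[0,0,0,0,0,0,-1]]]'
python3 -m pendant '[[[0.1,0,0,0,0,0,-1],[0.2,0,0,0,0,0,-1],[0.4,0,0,0,0,0,-1],[0.5,0,0,0,0,0,-1],[0.5,0,0,0,0,0,-1],[0.35,0,0,0,0,0,-1],[0.2,0,0,0,0,0,-1],[0,0,0,0,0,0,-1]]]'
python3 -m pendant '[[[0,0,0,0,0,0,-1],[0,0,0,0,0,0,-0.3],[0,0,0,0,0,0,-0.3],[0,0,0,0,0,0,-0.3],[0,0,-0.5,0,0,0,-0.3],[0,0,-1,0,0,0,-0.3],[0,0,-1,0,0,0,-0.3],[0,0,-0.3,0,0,0,-0.3]]]'
python3 - <<'E'
from h import *
g=glob(-.001,.0810)
go(np.r_[g,.10],np.r_[g,.0135])
s=cap("scene")
P=cloud(s)
L=np.stack([(P[...,:2]-C)@EX,(P[...,:2]-C)@EY],-1)
hsv=cv2.cvtColor(s["frame"],cv2.COLOR_BGR2HSV)
red=((hsv[...,0]<8)|(hsv[...,0]>172))&(hsv[...,1]>110)
m=red&(abs(L[...,0])<.03)&(abs(L[...,1]-.08)<.03)&(P[...,2]>.037)&(P[...,2]<.048)
print(m.sum(),L[m].mean(0),P[m][:,2].mean())
E
```

```text
time_s: 46.45
tcp_pos: [0.4962, 0.0104, 0.0438]
eef_rot: [-180.0, -0.0, -85.3]
contact_force: [0.4, -5.4, 6.3]
gripper_width: 0.0157
gripper_force: 30.0
time_s: 47.25
tcp_pos: [0.5002, -0.0337, 0.0437]
eef_rot: [-179.9, 0.0, -85.3]
contact_force: [-1.4, -0.7, 6.3]
gripper_width: 0.0158
gripper_force: 30.0
time_s: 48.05
tcp_pos: [0.501, -0.0337, 0.1017]
eef_rot: [-179.8, 0.0, -85.3]
contact_force: [0.8, 0.3, 0.3]
gripper_width: 0.0309
gripper_force: 0.0
t 48.0 tcp [ 0.501  -0.0337  0.1017] local [ 0.0008 -0.0231] rot [-1.798e+02  2.000e-02 -8.527e+01] F [0.8 0.3 0.3] w 0.0309 g 0.0 q6 -13.9
  -> [0.4907 0.0699 0.1   ] units [-5.21  0.09  0.09]
  -> [0.4907 0.0699 0.0135] units [0.   0.   4.32]
0 [nan nan] nan<stdin>:10: RuntimeWarning: Mean of empty slice.
  ret = um.true_divide(
  ret = ret.dtype.type(ret / rcount)
```

```bash
python3 -m pendant '[[[-0.87,0.015,0,0,0,0,-0.3],[-0.87,0.015,0,0,0,0,-0.3],[-0.87,0.015,0,0,0,0,-0.3],[-0.87,0.015,0,0,0,0,-0.3],[-0.87,0.015,0,0,0,0,-0.3],[-0.86,0.015,0,0,0,0,-0.3],[0,0,0,0,0,0,-0.2],[0,0,0,0,0,0,-0.2]]]'
python3 - <<'E'
from h import *
s=cap("scene")
P=cloud(s)
L=np.stack([(P[...,:2]-C)@EX,(P[...,:2]-C)@EY],-1)
m=(abs(L[...,0])<.03)&(abs(L[...,1]-.08)<.025)&(P[...,2]>.037)&(P[...,2]<.048)
print(m.sum(),L[m].mean(0),P[m][:,2].mean())
g=glob(-.001,.0810)
go(np.r_[g,.0135])
E
```

```text
time_s: 48.9
tcp_pos: [0.4889, 0.0697, 0.0987]
eef_rot: [179.9, -0.0, -85.2]
contact_force: [0.2, -0.6, 0.3]
gripper_width: 0.0345
gripper_force: 0.0
23 [-0.0006445   0.07985235] 0.04090254850733348
t 49.0 tcp [0.489  0.0694 0.0988] local [-0.0027  0.0806] rot [ 1.7995e+02 -2.0000e-02 -8.5280e+01] F [-0.8  0.4  0.4] w 0.035 g 0.0 q6 -26.2
  -> [0.4907 0.0699 0.0135] units [-0.02 -0.09  4.27]
```

```bash
python3 -m pendant '[[[0,-0.09,0.6,0,0,0,-0.2],[0,0,0.9,0,0,0,-0.2],[0,0,0.9,0,0,0,-0.2],[0,0,0.9,0,0,0,-0.2],[0,0,0.6,0,0,0,-0.2],[0,0,0.37,0,0,0,-0.2],[0,0,0,0,0,0,-0.2],[0,0,0,0,0,0,-0.2]]]' 12
python3 -m pendant '[[[0,0,0,0,0,0,-1],[0,0,0,0,0,0,-1],[0,0,0,0,0,0,-1],[0,0,0,0,0,0,-1],[0,0,0,0,0,0,-1],[0,0,0,0,0,0,-1],[0,0,0,0,0,0,-1],[0,0,0,0,0,0,-1]]]' 12
python3 -m pendant '[[[0,0,-0.2,0,0,0,-1],[0,0,-0.5,0,0,0,-1],[0,0,-0.9,0,0,0,-1],[0,0,-0.9,0,0,0,-1],[0,0,-0.5,0,0,0,-1],[0,0,0,0,0,0,-1],[0,0,0,0,0,0,-1],[0,0,0,0,0,0,-1]]]' 15
python3 -c "
from h import *
d=[.6255,.1345]
go([*d,.07],[*d,.0125])"
```

```text
time_s: 49.75
tcp_pos: [0.4913, 0.0697, 0.0138]
eef_rot: [180.0, -0.0, -85.3]
contact_force: [-0.6, -0.1, 0.7]
gripper_width: 0.0352
gripper_force: 0.0
time_s: 50.55
tcp_pos: [0.4914, 0.07, 0.0142]
eef_rot: [-180.0, 0.0, -85.3]
contact_force: [-1.8, -0.6, 6.1]
gripper_width: 0.0156
gripper_force: 12.0
time_s: 51.35
tcp_pos: [0.4905, 0.0696, 0.073]
eef_rot: [179.9, -0.0, -85.3]
contact_force: [0.4, -1.0, -0.7]
gripper_width: 0.0154
gripper_force: 15.0
t 51.4 tcp [0.4905 0.0696 0.073 ] local [-0.0012  0.0807] rot [ 1.7993e+02 -2.0000e-02 -8.5310e+01] F [ 0.4 -1.  -0.7] w 0.0154 g 15.0 q6 -26.1
  -> [0.6255 0.1345 0.07  ] units [-2.68 -6.99  0.15]
  -> [0.6255 0.1345 0.0125] units [0.   0.   2.88]
```

```bash
python3 -m pendant '[[[-0.33,-0.87,0,0,0,0,-1],[-0.33,-0.87,0,0,0,0,-1],[-0.33,-0.87,0,0,0,0,-1],[-0.33,-0.87,0,0,0,0,-1],[-0.34,-0.87,0,0,0,0,-1],[-0.34,-0.87,0,0,0,0,-1],[-0.34,-0.88,0,0,0,0,-1],[-0.34,-0.88,0,0,0,0,-1]]]'
python3 - <<'E'
from h import *
import pickle
d=[.6255,.1345]
go([*d,.0125])
P=cloud(pickle.load(open("top.pkl","rb")))
def mz(x0,x1,y0,y1):
    m=(P[...,0]>x0)&(P[...,0]<x1)&(P[...,1]>y0)&(P[...,1]<y1);return P[m][:,2].max().round(3)
print("red dish body area",mz(.53,.735,.09,.18),"green dish",mz(.56,.775,-.24,-.145), "green lid",mz(.45,.66,-.4,-.31))
E
```

```text
time_s: 52.15
tcp_pos: [0.6259, 0.1348, 0.0724]
eef_rot: [179.9, -0.0, -85.3]
contact_force: [0.5, 0.9, -0.6]
gripper_width: 0.0158
gripper_force: 15.0
t 52.1 tcp [0.6259 0.1348 0.0724] local [0.1391 0.1345] rot [ 1.7988e+02 -4.0000e-02 -8.5310e+01] F [ 0.5  0.9 -0.6] w 0.0158 g 15.0 q6 -24.9
  -> [0.6255 0.1345 0.0125] units [0.01 0.02 2.99]
red dish body area 0.018 green dish 0.027 green lid 0.04
```

```bash
python3 -m pendant '[[[0,0,0.6,0,0,0,-1],[0,0,0.8,0,0,0,-1],[0,0,0.7,0,0,0,-1],[0,0,0.5,0,0,0,-1],[0,0,0.25,0,0,0,-1],[0,0,0.08,0,0,0,-1],[0,0,0.04,0,0,0,-1],[0,0,0,0,0,0,-1]]]'
python3 -m pendant '[[[0,0,0,0,0,0,-1],[0,0,0,0,0,0,-0.4],[0,0,0,0,0,0,-0.4],[0,0,0,0,0,0,-0.4],[0,0,0,0,0,0,-0.4],[0,0,-0.4,0,0,0,-0.4],[0,0,-0.8,0,0,0,-0.3],[0,0,-0.9,0,0,0,-0.2]]]'
python3 -m pendant '[[[0,0,-0.9,0,0,0,0],[0,0,-0.6,0,0,0,0],[0,0,0,0,0,0,0],[0,0,0,0,0,0,0],[0,0,0,0,0,0,0],[0,0,0,0,0,0,0],[0,0,0,0,0,0,0],[0,0,0,0,0,0,0]]]'
python3 - <<'E'
from h import *
t=cap("top");P=cloud(t);s=cap("scene");Q=cloud(s)
for n,P in(("top",P),("scene",Q)):
  for nm,x,y,h in(("red",.6255,.1345,.004),("green",.5515,-.357,0)):
    d=np.hypot(P[...,0]-x,P[...,1]-y)<.05
    q=P[d&(P[...,2]>.031+h)&(P[...,2]<.045+h)];print(n,nm,len(q),q.mean(0).round(4))
go([.551,-.356,.08],[.551,-.356,.0065])
E
```

```text
time_s: 52.95
tcp_pos: [0.6262, 0.1349, 0.0149]
eef_rot: [-179.9, 0.0, -85.3]
contact_force: [-0.0, 0.5, -0.6]
gripper_width: 0.0152
gripper_force: 15.0
time_s: 53.75
tcp_pos: [0.6256, 0.1346, 0.0569]
eef_rot: [179.9, -0.0, -85.3]
contact_force: [0.5, 0.5, 0.8]
gripper_width: 0.0333
gripper_force: 0.0
time_s: 54.55
tcp_pos: [0.6257, 0.1346, 0.0859]
eef_rot: [180.0, -0.0, -85.3]
contact_force: [0.2, -0.6, 0.3]
gripper_width: 0.0438
gripper_force: 0.0
top red 0 [nan nan nan]
top green 17 [ 0.5514 -0.3564  0.0366]
scene red 23 [0.626  0.134  0.0392]
scene green 41 [ 0.5521 -0.3573  0.0352]
t 54.6 tcp [0.6258 0.1347 0.0861] local [0.139  0.1345] rot [ 1.7998e+02 -1.0000e-02 -8.5300e+01] F [ 0.2 -0.5  0.1] w 0.044 g 0.0 q6 -24.9
  -> [ 0.551 -0.356  0.08 ] units [24.15  5.74  0.31]
  -> [ 0.551  -0.356   0.0065] units [0.   0.   3.68]<stdin>:6: RuntimeWarning: Mean of empty slice.
  ret = um.true_divide(
```

```bash
for i in 1 2 3; do python3 -m pendant '[[[0.966,0.23,0,0,0,0,0],[0.966,0.23,0,0,0,0,0],[0.966,0.23,0,0,0,0,0],[0.966,0.23,0,0,0,0,0],[0.966,0.23,0,0,0,0,0],[0.966,0.23,0,0,0,0,0],[0.966,0.23,0,0,0,0,0],[0.966,0.23,0,0,0,0,0]]]' >/dev/null; done
python3 -m pendant '[[[0.966,0.23,0,0,0,0,0],[0,0,0,0,0,1,0],[0,0,0,0,0,1,0],[0,0,0,0,0,1,0],[0,0,0,0,0,1,0],[0,0,0,0,0,1,0],[0,0,0,0,0,0,0],[0,0,0,0,0,0,0]]]'
python3 - <<'E'
from h import *
s=cap("scene");P=cloud(s)
hsv=cv2.cvtColor(s["frame"],cv2.COLOR_BGR2HSV);H,S=hsv[...,0],hsv[...,1]
m=(H>50)&(H<85)&(S>110)&(np.hypot(P[...,0]-.552,P[...,1]+.357)<.06)
print(m.sum(),((P[m].max(0)+P[m].min(0))/2).round(4),P[m].mean(0).round(4))
go([.551,-.356,.0065])
E
```

```text
time_s: 57.85
tcp_pos: [0.5504, -0.3566, 0.0864]
eef_rot: [-180.0, 0.0, -105.2]
contact_force: [-0.4, 0.9, 0.9]
gripper_width: 0.0438
gripper_force: 0.0
1 [ 0.5868 -0.3276  0.1902] [ 0.5868 -0.3276  0.1902]
t 57.9 tcp [ 0.5505 -0.3565  0.0864] local [ 0.0237 -0.3489] rot [-180.     -0.   -105.21] F [-0.2 -0.   0.5] w 0.0436 g 0.0 q6 0.7
  -> [ 0.551  -0.356   0.0065] units [-0.03 -0.02  4.  ]
```

Run:
```python
from h import *
for n in("scene","top"):
    s=cap(n);P=cloud(s)
    hsv=cv2.cvtColor(s["frame"],cv2.COLOR_BGR2HSV);H,S=hsv[...,0],hsv[...,1]
    m=(H>50)&(H<85)&(S>100)&(P[...,2]<.06)&(P[...,1]<-.2)&(P[...,0]<.7)
    k,l,st,ce=cv2.connectedComponentsWithStats(m.astype(np.uint8))
    for i in range(1,k):
        if st[i,4]>4:print(n,st[i,4],np.median(P[l==i],0).round(3),np.ptp(P[l==i],0).round(3))
    x=s["frame"]; 
    K=s["camera_matrix"];
    for p in([.551,-.356,.036],[.551,-.356,.0]):
        q=s["extrinsics"]@np.r_[p,1];u=K[0,2]+K[0,0]*q[0]/-q[2];v=K[1,2]-K[1,1]*q[1]/-q[2];print(n,int(u),int(v),P[int(v),int(u)].round(3))
    if n=="scene":cv2.imwrite("pics/s11.png",cv2.resize(x[230:350,100:260],None,fx=5,fy=5,interpolation=cv2.INTER_CUBIC))
```

```text
scene 71 [ 0.518 -0.269  0.021] [0.027 0.032 0.009]
scene 63 [ 0.61  -0.286  0.012] [0.022 0.021 0.021]
scene 166 303 [ 0.616 -0.391  0.208]
scene 168 308 [ 0.625 -0.397  0.209]
top 22 [ 0.541 -0.355  0.017] [0.017 0.019 0.027]
top 352 201 [ 0.542 -0.221  0.488]
top 349 201 [ 0.541 -0.199  0.545]
```

View pics/s11.png

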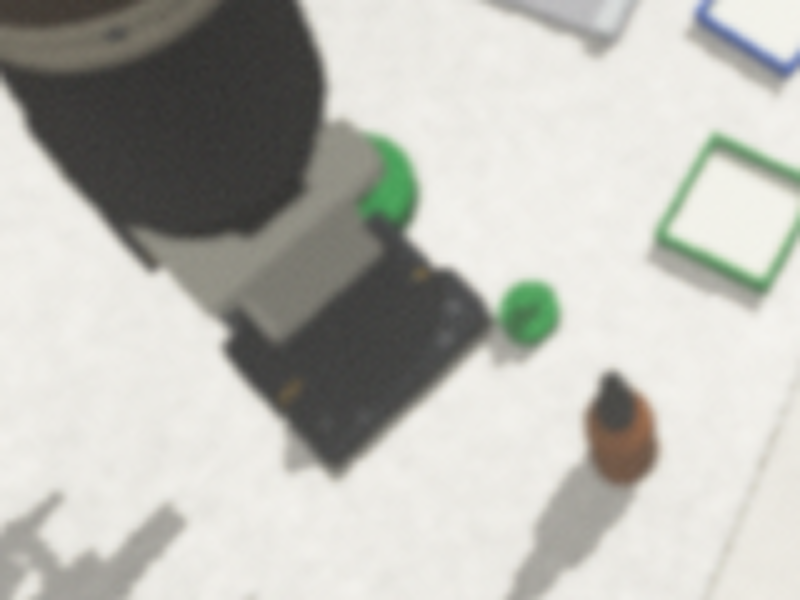

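The middle green lid is hidden under the gripper body. The top camera still sees a patch of it at (0.541,-0.355), so it hasn't moved. The dropper at (620,430) is clear.

```bash
python3 -m pendant '[[[0,0,0.6,0,0,0,0],[0,0,0.8,0,0,0,0],[0,0,0.8,0,0,0,0],[0,0,0.7,0,0,0,0],[0,0,0.5,0,0,0,0],[0,0,0.4,0,0,0,0],[0,0,0.17,0,0,0,0],[0,0,0,0,0,0,0]]]' 12
python3 -m pendant '[[[0,0,0,0,0,0,-1],[0,0,0,0,0,0,-1],[0,0,0,0,0,0,-1],[0,0,0,0,0,0,-1],[0,0,0,0,0,0,-1],[0,0,0,0,0,0,-1],[0,0,0,0,0,0,-1],[0,0,0,0,0,0,-1]]]' 12
python3 -c "
from h import *
go()"
```

```text
time_s: 58.8
tcp_pos: [0.5507, -0.356, 0.0066]
eef_rot: [180.0, -0.0, -105.3]
contact_force: [0.5, -1.2, 0.2]
gripper_width: 0.0437
gripper_force: 0.0
time_s: 59.6
tcp_pos: [0.551, -0.3561, 0.0073]
eef_rot: [-180.0, -0.0, -105.3]
contact_force: [0.1, 1.6, 4.3]
gripper_width: 0.0153
gripper_force: 12.0
t 59.6 tcp [ 0.551  -0.3561  0.0073] local [ 0.0242 -0.3486] rot [-179.98   -0.   -105.29] F [0.1 1.6 4.3] w 0.0153 g 12.0 q6 0.6
```

```bash
python3 -m pendant '[[[0,0,-0.2,0,0,0,-1],[0,0,-0.5,0,0,0,-1],[0,0,-0.9,0,0,0,-1],[0,0,-0.9,0,0,0,-1],[0,0,-0.9,0,0,0,-1],[0,0,-0.9,0,0,-1,-1],[0,0,-0.9,0,0,-1,-1],[0,0,-0.2,0,0,-1,-1]]]' 15 >/dev/null
python3 -m pendant '[[[0,0,0,0,0,-1,-1],[0,0,0,0,0,-1,-1],[0,0,0,0,0,0,-1],[0,0,0,0,0,0,-1],[0,0,0,0,0,0,-1],[0,0,0,0,0,0,-1],[0,0,0,0,0,0,-1],[0,0,0,0,0,0,-1]]]'
python3 -c "
from h import *
g=glob(-.0006,.075)
go(np.r_[g,.11],np.r_[g,.0135])"
```

```text
time_s: 61.2
tcp_pos: [0.5508, -0.3561, 0.1149]
eef_rot: [180.0, 0.0, -85.3]
contact_force: [-0.0, -0.1, -0.2]
gripper_width: 0.0152
gripper_force: 15.0
t 61.2 tcp [ 0.5508 -0.3561  0.1149] local [ 0.024  -0.3485] rot [179.99   0.   -85.31] F [-0.  -0.1 -0.2] w 0.0152 g 15.0 q6 20.6
  -> [0.4916 0.064  0.11  ] units [-21.17   1.24   0.25]
  -> [0.4916 0.064  0.0135] units [0.   0.   4.82]
```

```bash
for i in 1 2 3; do python3 -m pendant '[[[-0.882,0.052,0,0,0,0,-1],[-0.882,0.052,0,0,0,0,-1],[-0.882,0.052,0,0,0,0,-1],[-0.882,0.052,0,0,0,0,-1],[-0.882,0.052,0,0,0,0,-1],[-0.882,0.052,0,0,0,0,-1],[-0.882,0.052,0,0,0,0,-1],[-0.882,0.052,0,0,0,0,-1]]]' >/dev/null; done
python3 -m pendant '[[[0,0,0,0,0,0,-1],[0,0,0.7,0,0,0,-1],[0,0,0.7,0,0,0,-1],[0,0,0.7,0,0,0,-1],[0,0,0.4,0,0,0,-1],[0,0,0,0,0,0,-1],[0,0,0,0,0,0,-1],[0,0,0,0,0,0,-1]]]'
python3 - <<'E'
from h import *
g=glob(-.0006,.075)
go(np.r_[g,.0135])
s=cap("scene");P=cloud(s)
L=np.stack([(P[...,:2]-C)@EX,(P[...,:2]-C)@EY],-1)
hsv=cv2.cvtColor(s["frame"],cv2.COLOR_BGR2HSV);H,S=hsv[...,0],hsv[...,1]
m=(H>50)&(H<85)&(S>100)&(abs(L[...,0])<.04)&(abs(L[...,1]-.075)<.05)
print("lid",m.sum(),L[m].min(0).round(3),L[m].max(0).round(3),P[m][:,2].min(),P[m][:,2].max())
E
```

```text
time_s: 64.4
tcp_pos: [0.4917, 0.064, 0.0657]
eef_rot: [-179.9, 0.0, -85.3]
contact_force: [0.6, 0.6, -0.3]
gripper_width: 0.0153
gripper_force: 15.0
t 64.4 tcp [0.4917 0.064  0.0657] local [-0.0004  0.075 ] rot [-1.7994e+02  2.0000e-02 -8.5290e+01] F [ 0.6  0.6 -0.3] w 0.0153 g 15.0 q6 -25.5
  -> [0.4916 0.064  0.0135] units [0.   0.01 2.61]
lid 29 [-0.007  0.056] [0.012 0.079] 0.0718238759639882 0.10371919730580481
```

```bash
python3 -m pendant '[[[0,0,0.5,0,0,0,-1],[0,0,0.8,0,0,0,-1],[0,0,0.6,0,0,0,-1],[0,0,0.4,0,0,0,-1],[0,0,0.2,0,0,0,-1],[0,0,0.06,0,0,0,-1],[0,0,0.04,0,0,0,-1],[0,0,0,0,0,0,-1]]]'
python3 -m pendant '[[[0,0,0.04,0,0,0,-1],[0,0,0,0,0,0,-1],[0,0,0,0,0,0,-0.4],[0,0,0,0,0,0,-0.4],[0,0,0,0,0,0,-0.4],[0,0,0,0,0,0,-0.4],[0,0,-0.4,0,0,0,-0.3],[0,0,-0.9,0,0,0,-0.3]]]'
python3 -m pendant '[[[0,0,-0.9,0,0,0,-0.2],[0,0,-0.9,0,0,0,-0.2],[0,0,-0.9,0,0,0,-0.2],[0,0,-0.3,0,0,0,-0.2],[0,0,0,0,0,0,-0.2],[0,0,0,0,0,0,-0.2],[0,0,0,0,0,0,-0.2],[0,0,0,0,0,0,-0.2]]]'
python3 - <<'E'
from h import *
g=glob(-.0002,-.0229)
go(np.r_[g,.10],np.r_[g,.0438])
s=cap("scene");P=cloud(s)
L=np.stack([(P[...,:2]-C)@EX,(P[...,:2]-C)@EY],-1)
m=(abs(L[...,0])<.03)&(abs(L[...,1]-.075)<.025)&(P[...,2]>.037)&(P[...,2]<.048)
print(m.sum(),L[m].mean(0),P[m][:,2].mean())
m=(abs(L[...,0])<.02)&(abs(L[...,1]+.022)<.018)&(P[...,2]>.08)&(P[...,2]<.09)
print("post",m.sum(),L[m].mean(0))
E
```

```text
time_s: 65.25
tcp_pos: [0.4916, 0.064, 0.0134]
eef_rot: [-180.0, 0.0, -85.3]
contact_force: [-0.0, 0.3, -0.7]
gripper_width: 0.0153
gripper_force: 15.0
time_s: 66.05
tcp_pos: [0.4902, 0.0633, 0.0377]
eef_rot: [179.8, -0.1, -85.3]
contact_force: [-0.3, 0.4, -0.0]
gripper_width: 0.0301
gripper_force: 0.0
time_s: 66.85
tcp_pos: [0.4908, 0.0636, 0.0974]
eef_rot: [179.9, -0.0, -85.3]
contact_force: [-0.1, -0.0, -0.2]
gripper_width: 0.0348
gripper_force: 0.0
t 66.8 tcp [0.4908 0.0636 0.0974] local [-0.0014  0.0747] rot [ 1.7991e+02 -3.0000e-02 -8.5300e+01] F [-0.1 -0.  -0.2] w 0.0348 g 0.0 q6 -25.5
  -> [ 0.5    -0.0335  0.1   ] units [ 4.88 -0.06 -0.13]
  -> [ 0.5    -0.0335  0.0438] units [0.   0.   2.81]
23 [-0.00011097  0.07291646] 0.040685349105139115
post 38 [ 0.00014282 -0.02433755]
```

```bash
python3 -m pendant '[[[0.81,-0.01,0,0,0,0,-0.2],[0.81,-0.01,0,0,0,0,-0.2],[0.81,-0.01,0,0,0,0,-0.2],[0.81,-0.01,0,0,0,0,-0.2],[0.82,-0.01,0,0,0,0,-0.2],[0.82,-0.01,0,0,0,0,-0.2],[0,0,0,0,0,0,-0.2],[0,0,0,0,0,0,-0.2]]]' 30 >/dev/null
python3 -m pendant '[[[0,0,0.7,0,0,0,-0.2],[0,0,0.7,0,0,0,-0.2],[0,0,0.7,0,0,0,-0.2],[0,0,0.6,0,0,0,-0.2],[0,0,0,0,0,0,-1],[0,0,0,0,0,0,-1],[0,0,0,0,0,0,-1],[0,0,0,0,0,0,-1]]]' 30
python3 -c "
from h import *
go()"
```

```text
time_s: 68.5
tcp_pos: [0.5001, -0.0332, 0.0447]
eef_rot: [180.0, 0.0, -85.3]
contact_force: [-3.6, 2.3, 1.8]
gripper_width: 0.0157
gripper_force: 30.0
t 68.5 tcp [ 0.5001 -0.0332  0.0447] local [-0.0001 -0.0226] rot [ 1.7999e+02  1.0000e-02 -8.5300e+01] F [-3.6  2.3  1.8] w 0.0157 g 30.0 q6 -14.0
```

```bash
python3 -m pendant '[[[-0.1,0,0,0,0,0,-1],[-0.2,0,0,0,0,0,-1],[-0.25,0,0,0,0,0,-1],[-0.3,0,0,0,0,0,-1],[-0.3,0,0,0,0,0,-1],[-0.25,0,0,0,0,0,-1],[-0.15,0,0,0,0,0,-1],[-0.1,0,0,0,0,0,-1]]]'
python3 -m pendant '[[[-0.05,0,0,0,0,0,-1],[-0.05,0,0,0,0,0,-1],[-0.05,0,0,0,0,0,-1],[0,0,0,0,0,0,-1],[0,0,0,0,0,0,-1],[0,0,0,0,0,0,-1],[0,0,0,0,0,0,-1],[0,0,0,0,0,0,-1]]]'
python3 -c "
from h import *
go()"
```

```text
time_s: 69.3
tcp_pos: [0.4973, -0.0011, 0.0447]
eef_rot: [180.0, -0.1, -85.3]
contact_force: [-2.5, -4.8, 4.4]
gripper_width: 0.0154
gripper_force: 30.0
time_s: 70.1
tcp_pos: [0.497, 0.0018, 0.0446]
eef_rot: [180.0, -0.0, -85.3]
contact_force: [-2.0, -4.7, 4.7]
gripper_width: 0.0156
gripper_force: 30.0
t 70.1 tcp [0.497  0.0018 0.0446] local [-0.0003  0.0126] rot [ 1.7996e+02 -5.0000e-02 -8.5300e+01] F [-2.  -4.7  4.7] w 0.0156 g 30.0 q6 -18.3
```

Target local y is 0.018, so 5.4 mm more, then hold.

```bash
python3 -m pendant '[[[-0.05,0,0,0,0,0,-1],[-0.05,0,0,0,0,0,-1],[-0.05,0,0,0,0,0,-1],[-0.05,0,0,0,0,0,-1],[-0.05,0,0,0,0,0,-1],[-0.03,0,0,0,0,0,-1],[0,0,0,0,0,0,-1],[0,0,0,0,0,0,-1]]]'
python3 -m pendant '[[[0,0,0,0,0,0,-1],[0,0,0,0,0,0,-1],[0,0,0,0,0,0,-1],[0,0,0,0,0,0,-1],[0,0,0,0,0,0,-1],[0,0,0,0,0,0,-1],[0,0,0,0,0,0,-1],[0,0,0,0,0,0,-1]]]'
python3 -c "
from h import *
go()"
```

```text
time_s: 70.9
tcp_pos: [0.4966, 0.0071, 0.0447]
eef_rot: [180.0, -0.1, -85.3]
contact_force: [-2.1, -7.1, 4.9]
gripper_width: 0.0159
gripper_force: 30.0
time_s: 71.7
tcp_pos: [0.4965, 0.0071, 0.0446]
eef_rot: [180.0, -0.1, -85.3]
contact_force: [-2.3, -6.6, 4.5]
gripper_width: 0.0155
gripper_force: 30.0
t 71.7 tcp [0.4965 0.0071 0.0446] local [-0.0003  0.0178] rot [ 1.7995e+02 -7.0000e-02 -8.5300e+01] F [-2.3 -6.6  4.5] w 0.0155 g 30.0 q6 -18.9
```

```bash
python3 -m pendant '[[[0.1,0,0,0,0,0,-1],[0.2,0,0,0,0,0,-1],[0.4,0,0,0,0,0,-1],[0.5,0,0,0,0,0,-1],[0.4,0,0,0,0,0,-1],[0.3,0,0,0,0,0,-1],[0.15,0,0,0,0,0,-1],[0,0,0,0,0,0,-1]]]'
python3 -m pendant '[[[0,0,0,0,0,0,-1],[0,0,0,0,0,0,-0.3],[0,0,0,0,0,0,-0.3],[0,0,0,0,0,0,-0.3],[0,0,-0.5,0,0,0,-0.3],[0,0,-1,0,0,0,-0.3],[0,0,-1,0,0,0,-0.3],[0,0,-0.3,0,0,0,-0.3]]]'
python3 -m pendant '[[[-0.85,0,0,0,0,0,-0.3],[-0.85,0,0,0,0,0,-0.3],[-0.85,0,0,0,0,0,-0.3],[-0.85,0,0,0,0,0,-0.3],[-0.85,0,0,0,0,0,-0.3],[-0.85,0,0,0,0,0,-0.3],[0,0,0,0,0,0,-0.2],[0,0,0,0,0,0,-0.2]]]'
python3 - <<'E'
from h import *
s=cap("scene")
P=cloud(s)
L=np.stack([(P[...,:2]-C)@EX,(P[...,:2]-C)@EY],-1)
m=(abs(L[...,0])<.03)&(abs(L[...,1]-.08)<.025)&(P[...,2]>.037)&(P[...,2]<.048)
print(m.sum(),L[m].mean(0),P[m][:,2].mean())
g=glob(-.001,.079)
go(np.r_[g,.014])
E
```

```text
time_s: 72.5
tcp_pos: [0.5001, -0.0329, 0.0446]
eef_rot: [180.0, 0.0, -85.3]
contact_force: [-4.0, 1.1, 5.6]
gripper_width: 0.0155
gripper_force: 30.0
time_s: 73.3
tcp_pos: [0.5019, -0.0325, 0.1028]
eef_rot: [-179.8, 0.0, -85.3]
contact_force: [-0.5, 0.9, -0.9]
gripper_width: 0.0303
gripper_force: 0.0
time_s: 74.1
tcp_pos: [0.4919, 0.0691, 0.1002]
eef_rot: [180.0, -0.0, -85.2]
contact_force: [0.3, 0.1, -0.1]
gripper_width: 0.0349
gripper_force: 0.0
24 [6.84115164e-05 7.76838264e-02] 0.040846769810245945
t 74.2 tcp [0.4919 0.0687 0.1001] local [0.0001 0.0796] rot [179.98  -0.   -85.28] F [-0.3 -0.1 -0.7] w 0.0348 g 0.0 q6 -25.9
  -> [0.4908 0.068  0.014 ] units [0.03 0.06 4.31]
```

```bash
python3 -m pendant '[[[0.03,0.03,0.6,0,0,0,-0.2],[0,0,0.9,0,0,0,-0.2],[0,0,0.9,0,0,0,-0.2],[0,0,0.9,0,0,0,-0.2],[0,0,0.6,0,0,0,-0.2],[0,0,0.4,0,0,0,-0.2],[0,0,0,0,0,0,-0.2],[0,0,0,0,0,0,-0.2]]]' 12
python3 -m pendant '[[[0,0,0,0,0,0,-1],[0,0,0,0,0,0,-1],[0,0,0,0,0,0,-1],[0,0,0,0,0,0,-1],[0,0,0,0,0,0,-1],[0,0,0,0,0,0,-1],[0,0,0,0,0,0,-1],[0,0,0,0,0,0,-1]]]' 12
python3 -m pendant '[[[0,0,-0.2,0,0,0,-1],[0,0,-0.5,0,0,0,-1],[0,0,-0.9,0,0,0,-1],[0,0,-0.9,0,0,0,-1],[0,0,-0.9,0,0,0,-1],[0,0,-0.9,0,0,0,-1],[0,0,-0.2,0,0,0,-1],[0,0,0,0,0,0,-1]]]' 15
python3 -c "
from h import *
d=[.6655,-.191]
go([*d,.09],[*d,.0125])"
```

```text
time_s: 74.95
tcp_pos: [0.4916, 0.068, 0.0142]
eef_rot: [180.0, -0.0, -85.3]
contact_force: [-0.2, 0.2, 0.8]
gripper_width: 0.0352
gripper_force: 0.0
time_s: 75.75
tcp_pos: [0.4918, 0.0684, 0.0146]
eef_rot: [-180.0, 0.0, -85.3]
contact_force: [-2.0, -0.0, 5.6]
gripper_width: 0.0159
gripper_force: 12.0
time_s: 76.55
tcp_pos: [0.4918, 0.0685, 0.105]
eef_rot: [-179.9, 0.1, -85.3]
contact_force: [-0.0, 0.3, -1.0]
gripper_width: 0.0151
gripper_force: 15.0
t 76.5 tcp [0.4918 0.0685 0.105 ] local [0.     0.0795] rot [-1.7991e+02  5.0000e-02 -8.5300e+01] F [-0.   0.3 -1. ] w 0.0151 g 15.0 q6 -25.9
  -> [ 0.6655 -0.191   0.09  ] units [13.64 -7.59  0.75]
  -> [ 0.6655 -0.191   0.0125] units [0.   0.   3.88]
```

```bash
for i in 1 2; do python3 -m pendant '[[[0.8525,-0.4745,0,0,0,0,-1],[0.8525,-0.4745,0,0,0,0,-1],[0.8525,-0.4745,0,0,0,0,-1],[0.8525,-0.4745,0,0,0,0,-1],[0.8525,-0.4745,0,0,0,0,-1],[0.8525,-0.4745,0,0,0,0,-1],[0.8525,-0.4745,0,0,0,0,-1],[0.8525,-0.4745,0,0,0,0,-1]]]' >/dev/null; done
python3 -m pendant '[[[0,0,0.5,0,0,0,-1],[0,0,0.8,0,0,0,-1],[0,0,0.8,0,0,0,-1],[0,0,0.6,0,0,0,-1],[0,0,0.3,0,0,0,-1],[0,0,0,0,0,0,-1],[0,0,0,0,0,0,-1],[0,0,0,0,0,0,-1]]]'
python3 -c "
from h import *
d=[.6655,-.191]
go([*d,.0135])"
```

```text
time_s: 78.95
tcp_pos: [0.6658, -0.1912, 0.0451]
eef_rot: [-179.9, -0.0, -85.3]
contact_force: [0.3, 0.1, -0.4]
gripper_width: 0.0151
gripper_force: 15.0
t 79.0 tcp [ 0.6658 -0.1912  0.0451] local [ 0.1521 -0.1936] rot [-1.7992e+02 -2.0000e-02 -8.5290e+01] F [ 0.3  0.1 -0.4] w 0.0151 g 15.0 q6 4.6
  -> [ 0.6655 -0.191   0.0135] units [-0.01  0.01  1.58]
```

```bash
python3 -m pendant '[[[0,0,0.4,0,0,0,-1],[0,0,0.5,0,0,0,-1],[0,0,0.4,0,0,0,-1],[0,0,0.2,0,0,0,-1],[0,0,0.08,0,0,0,-1],[0,0,0.03,0,0,0,-1],[0,0,0,0,0,0,-1],[0,0,0,0,0,0,-1]]]'
python3 -m pendant '[[[0,0,0,0,0,0,-0.4],[0,0,0,0,0,0,-0.4],[0,0,0,0,0,0,-0.4],[0,0,0,0,0,0,-0.4],[0,0,-0.4,0,0,0,-0.4],[0,0,-0.8,0,0,0,-0.3],[0,0,-0.9,0,0,0,-0.2],[0,0,-0.9,0,0,0,-0.2]]]'
python3 -m pendant '[[[0,0,-0.9,0,0,0,-0.2],[0,0,-0.5,0,0,0,-0.2],[0,0,0,0,0,0,-0.2],[0,0,0,0,0,0,-0.2],[0,0,0,0,0,0,-0.2],[0,0,0,0,0,0,-0.2],[0,0,0,0,0,0,-0.2],[0,0,0,0,0,0,-0.2]]]'
python3 - <<'E'
from h import *
for n in("scene","top"):
  P=cloud(cap(n))
  for nm,x,y,h in(("red",.6255,.1345,.004),("green",.6655,-.191,.004)):
    d=np.hypot(P[...,0]-x,P[...,1]-y)<.035
    q=P[d&(P[...,2]>.031+h)&(P[...,2]<.045+h)]
    if len(q):print(n,nm,len(q),q.mean(0).round(4))
g=glob(-.0002,-.0222)
go(np.r_[g,.1],np.r_[g,.0438])
E
```

```text
time_s: 79.75
tcp_pos: [0.6648, -0.1913, 0.0125]
eef_rot: [180.0, -0.0, -85.3]
contact_force: [-2.1, 1.3, 6.3]
gripper_width: 0.0154
gripper_force: 15.0
time_s: 80.55
tcp_pos: [0.6656, -0.1913, 0.0741]
eef_rot: [-179.9, -0.0, -85.3]
contact_force: [0.9, 0.2, 0.8]
gripper_width: 0.0347
gripper_force: 0.0
time_s: 81.35
tcp_pos: [0.665, -0.1912, 0.0994]
eef_rot: [180.0, 0.0, -85.3]
contact_force: [0.7, 0.5, 0.1]
gripper_width: 0.0352
gripper_force: 0.0
scene red 23 [0.6297 0.14   0.0394]
scene green 36 [ 0.6653 -0.1921  0.039 ]
top red 20 [0.6292 0.1417 0.0395]
top green 5 [ 0.6675 -0.1907  0.0395]
t 81.5 tcp [ 0.6651 -0.1912  0.0997] local [ 0.1515 -0.1935] rot [179.98   0.   -85.3 ] F [ 1.2 -0.   0.5] w 0.0348 g 0.0 q6 4.6
  -> [ 0.4999 -0.0328  0.1   ] units [-8.57  7.58 -0.01]
  -> [ 0.4999 -0.0328  0.0438] units [0.   0.   2.81]
```

```bash
python3 -m pendant '[[[-0.857,0.758,0,0,0,0,-0.2],[-0.857,0.758,0,0,0,0,-0.2],[-0.857,0.758,0,0,0,0,-0.2],[-0.857,0.758,0,0,0,0,-0.2],[-0.857,0.758,0,0,0,0,-0.2],[-0.857,0.758,0,0,0,0,-0.2],[-0.857,0.758,0,0,0,0,-0.2],[-0.857,0.758,0,0,0,0,-0.2]]]' 30 >/dev/null
python3 -m pendant '[[[-0.857,0.758,0,0,0,0,-0.2],[-0.857,0.758,0,0,0,0,-0.2],[0,0,0,0,0,0,-0.2],[0,0,0,0,0,0,-0.2],[0,0,0,0,0,0,-0.2],[0,0,0,0,0,0,-0.2],[0,0,0,0,0,0,-0.2],[0,0,0,0,0,0,-0.2]]]' 30
python3 - <<'E'
from h import *
g=glob(-.0002,-.0222)
go(np.r_[g,.0438])
for n in("top","scene"):
  c=cap(n);P=cloud(c);hsv=cv2.cvtColor(c["frame"],cv2.COLOR_BGR2HSV);H,S=hsv[...,0],hsv[...,1]
  for nm,x,y in(("red",.629,.140),("green",.6655,-.191)):
    d=np.hypot(P[...,0]-x,P[...,1]-y)
    k=P[(d<.035)&(P[...,2]>.034)&(P[...,2]<.048)];
    w=P[(d<.03)&(P[...,2]>.0155)&(P[...,2]<.027)]
    if len(w)>5 and len(k):
      A=np.c_[w[:,:2]-w[:,:2].mean(0),np.ones(len(w))];co=np.linalg.lstsq(A,w[:,2],rcond=None)[0]
      print(n,nm,"knob",k.mean(0).round(4),"skirt",len(w),w.mean(0).round(4),"slope",co[:2].round(3), "ext",w[:,:2].min(0).round(3),w[:,:2].max(0).round(3))
E
```

```text
time_s: 83.05
tcp_pos: [0.5002, -0.0331, 0.0998]
eef_rot: [180.0, -0.0, -85.3]
contact_force: [-1.2, 0.7, 0.0]
gripper_width: 0.0349
gripper_force: 0.0
t 83.0 tcp [ 0.5002 -0.0331  0.0998] local [ 0.     -0.0225] rot [179.98  -0.   -85.33] F [-1.2  0.7  0. ] w 0.0349 g 0.0 q6 -14.0
  -> [ 0.4999 -0.0328  0.0438] units [-0.01  0.01  2.8 ]
top red knob [0.6296 0.1419 0.0395] skirt 70 [0.6289 0.1409 0.02  ] slope [-0.004  0.042] ext [0.613 0.123] [0.648 0.158]
top green knob [ 0.6647 -0.1913  0.0397] skirt 92 [ 0.6641 -0.1906  0.0203] slope [-0.032  0.017] ext [ 0.636 -0.212] [ 0.685 -0.164]
scene red knob [0.6291 0.1404 0.0387] skirt 88 [0.6308 0.1381 0.0195] slope [-0.016 -0.011] ext [0.611 0.123] [0.655 0.162]
scene green knob [ 0.6654 -0.1923  0.0397] skirt 177 [ 0.6661 -0.1939  0.02  ] slope [ 0.001 -0.013] ext [ 0.645 -0.213] [ 0.685 -0.166]
```

```bash
python3 -m pendant '[[[0,0,0.7,0,0,0,-0.2],[0,0,0.7,0,0,0,-0.2],[0,0,0.7,0,0,0,-0.2],[0,0,0.7,0,0,0,-0.2],[0,0,0,0,0,0,-1],[0,0,0,0,0,0,-1],[0,0,0,0,0,0,-1],[0,0,0,0,0,0,-1]]]' 30
python3 -m pendant '[[[-0.1,0,0,0,0,0,-1],[-0.3,0,0,0,0,0,-1],[-0.5,0,0,0,0,0,-1],[-0.6,0,0,0,0,0,-1],[-0.6,0,0,0,0,0,-1],[-0.6,0,0,0,0,0,-1],[-0.5,0,0,0,0,0,-1],[-0.3,0,0,0,0,0,-1]]]'
python3 -m pendant '[[[-0.1,0,0,0,0,0,-1],[-0.05,0,0,0,0,0,-1],[0,0,0,0,0,0,-1],[0,0,0,0,0,0,-1],[0,0,0,0,0,0,-1],[0,0,0,0,0,0,-1],[0,0,0,0,0,0,-1],[0,0,0,0,0,0,-1]]]'
python3 -c "
from h import *
go()"
```

```text
time_s: 83.95
tcp_pos: [0.5001, -0.0328, 0.0447]
eef_rot: [-180.0, 0.0, -85.3]
contact_force: [-1.3, -0.2, 1.9]
gripper_width: 0.0159
gripper_force: 30.0
time_s: 84.75
tcp_pos: [0.4939, 0.0369, 0.0446]
eef_rot: [180.0, -0.1, -85.3]
contact_force: [-2.5, -4.6, 5.9]
gripper_width: 0.0158
gripper_force: 30.0
time_s: 85.55
tcp_pos: [0.4937, 0.0396, 0.0446]
eef_rot: [180.0, -0.0, -85.3]
contact_force: [-2.8, -2.7, 6.5]
gripper_width: 0.0157
gripper_force: 30.0
t 85.5 tcp [0.4937 0.0396 0.0446] local [-0.0005  0.0506] rot [ 1.7998e+02 -3.0000e-02 -8.5290e+01] F [-2.8 -2.7  6.5] w 0.0157 g 30.0 q6 -22.7
```

Shut is at about 0.0555, so 5 mm more.

```bash
python3 -m pendant '[[[-0.06,0,0,0,0,0,-1],[-0.06,0,0,0,0,0,-1],[-0.06,0,0,0,0,0,-1],[-0.06,0,0,0,0,0,-1],[-0.05,0,0,0,0,0,-1],[0,0,0,0,0,0,-1],[0,0,0,0,0,0,-1],[0,0,0,0,0,0,-1]]]'
python3 -c "
from h import *
go()"
```

```text
time_s: 86.35
tcp_pos: [0.4932, 0.0452, 0.0446]
eef_rot: [180.0, -0.0, -85.3]
contact_force: [-2.8, -4.2, 6.2]
gripper_width: 0.016
gripper_force: 30.0
t 86.3 tcp [0.4932 0.0452 0.0446] local [-0.0005  0.0561] rot [ 1.7998e+02 -4.0000e-02 -8.5290e+01] F [-2.8 -4.2  6.2] w 0.016 g 30.0 q6 -23.4
```

```bash
python3 -m pendant '[[[-0.05,0,0,0,0,0,-1],[-0.04,0,0,0,0,0,-1],[0,0,0,0,0,0,-1],[0,0,0,0,0,0,-1],[0,0,0,0,0,0,-1],[0,0,0,0,0,0,-1],[0,0,0,0,0,0,-1],[0,0,0,0,0,0,-1]]]'
python3 -c "
from h import *
go()"
```

```text
time_s: 87.15
tcp_pos: [0.4931, 0.0455, 0.0447]
eef_rot: [179.9, -0.2, -85.3]
contact_force: [1.6, -14.3, 6.3]
gripper_width: 0.0159
gripper_force: 30.0
t 87.2 tcp [0.4931 0.0455 0.0447] local [-0.0005  0.0564] rot [ 1.7995e+02 -1.5000e-01 -8.5290e+01] F [  1.6 -14.3   6.3] w 0.0159 g 30.0 q6 -23.6
```

```bash
python3 -m pendant '[[[0.04,0,0,0,0,0,-1],[0,0,0,0,0,0,-1],[0,0,0,0,0,0,-0.3],[0,0,0,0,0,0,-0.3],[0,0,0,0,0,0,-0.3],[0,0,-0.4,0,0,0,-0.3],[0,0,-0.9,0,0,0,-0.3],[0,0,-1,0,0,0,-0.3]]]'
python3 -m pendant '[[[0,0,-0.8,0,0,0,-1],[0,0,-0.4,0,0,0,-1],[0,0,0,0,0,0,-1],[0,0,0,0,0,0,-1],[0,0,0,0,0,0,-1],[0,0,0,0,0,0,-1],[0,0,0,0,0,0,-1],[0,0,0,0,0,0,-1]]]'
python3 - <<'E'
from h import *
go([.460,.2865,.06],[.460,.2865,.032])
P=cloud(cap("scene"))
L=np.stack([(P[...,:2]-C)@EX,(P[...,:2]-C)@EY],-1)
m=(abs(L[...,0])<.02)&(abs(L[...,1]-.055)<.02)&(P[...,2]>.08)&(P[...,2]<.09)
print("post",m.sum(),L[m].mean(0))
E
```

```text
time_s: 87.95
tcp_pos: [0.4932, 0.0468, 0.0906]
eef_rot: [179.9, -0.0, -85.3]
contact_force: [-0.0, -0.4, -0.7]
gripper_width: 0.031
gripper_force: 0.0
time_s: 88.75
tcp_pos: [0.4934, 0.0467, 0.1136]
eef_rot: [180.0, -0.0, -85.3]
contact_force: [-0.5, -0.3, 0.4]
gripper_width: 0.0003
gripper_force: 0.0
t 88.8 tcp [0.4934 0.0467 0.1136] local [-0.0002  0.0576] rot [ 1.7996e+02 -2.0000e-02 -8.5300e+01] F [-0.5 -0.3  0.4] w 0.0003 g 0.0 q6 -23.5
  -> [0.46   0.2865 0.06  ] units [-12.09   0.68   2.68]
  -> [0.46   0.2865 0.032 ] units [0.  0.  1.4]
post 37 [1.49126854e-05 5.47855116e-02]
```

```bash
python3 -m pendant '[[[-0.93,0.052,0,0,0,0,-1],[-0.93,0.052,0,0,0,0,-1],[-0.93,0.052,0,0,0,0,-1],[-0.93,0.052,0,0,0,0,-1],[-0.93,0.052,0,0,0,0,-1],[-0.93,0.052,0,0,0,0,-1],[-0.93,0.052,0,0,0,0,-1],[-0.93,0.052,0,0,0,0,-1]]]' >/dev/null
python3 -m pendant '[[[-0.93,0.052,0,0,0,0,-1],[-0.93,0.052,0,0,0,0,-1],[-0.93,0.052,0,0,0,0,-1],[-0.93,0.052,0,0,0,0,-1],[-0.93,0.052,0.3,0,0,0,-1],[0,0,0.9,0,0,0,-1],[0,0,0.9,0,0,0,-1],[0,0,0.6,0,0,0,-1]]]'
python3 -m pendant '[[[0,0,0.4,0,0,0,-1],[0,0,0.3,0,0,0,-1],[0,0,0.25,0,0,0,-1],[0,0,0.15,0,0,0,-1],[0,0,0.1,0,0,0,-1],[0,0,0.1,0,0,0,-1],[0,0,0,0,0,0,-1],[0,0,0,0,0,0,-1]]]'
python3 -c "
from h import *
go()"
```

```text
time_s: 90.4
tcp_pos: [0.4595, 0.2869, 0.0583]
eef_rot: [179.9, -0.1, -85.3]
contact_force: [-0.3, -0.8, 0.7]
gripper_width: 0.0007
gripper_force: 0.0
time_s: 91.2
tcp_pos: [0.4604, 0.2867, 0.0344]
eef_rot: [-180.0, 0.0, -85.3]
contact_force: [-1.0, -1.2, 5.1]
gripper_width: 0.0004
gripper_force: 2.1
t 91.2 tcp [0.4604 0.2867 0.0344] local [-0.0134  0.2996] rot [-1.7998e+02  2.0000e-02 -8.5290e+01] F [-1.  -1.2  5.1] w 0.0004 g 2.1 q6 -47.9
```

Nearly down. I'll push 1.5 mm more, then rise clear and check the final state.

```bash
python3 -m pendant '[[[0,0,0.05,0,0,0,-1],[0,0,0.03,0,0,0,-1],[0,0,0,0,0,0,-1],[0,0,0,0,0,0,-1],[0,0,0,0,0,0,-1],[0,0,0,0,0,0,-1],[0,0,0,0,0,0,-1],[0,0,0,0,0,0,-1]]]'
python3 -m pendant '[[[0,0,-0.4,0,0,0,-1],[0,0,-0.8,0,0,0,-1],[0,0,-0.9,0,0,0,-1],[0,0,-0.9,0,0,0,-1],[0,0,-0.9,0,0,0,-1],[0,0,-0.5,0,0,0,-1],[0,0,0,0,0,0,-1],[0,0,0,0,0,0,-1]]]'
python3 - <<'E'
from h import *
go()
for n in("top","scene"):
  P=cloud(cap(n))
  for nm,x,y in(("red",.629,.140),("green",.6655,-.191)):
    d=np.hypot(P[...,0]-x,P[...,1]-y)<.035
    q=P[d&(P[...,2]>.035)&(P[...,2]<.049)]
    if len(q):print(n,nm,len(q),q.mean(0).round(4))
  L=np.stack([(P[...,:2]-C)@EX,(P[...,:2]-C)@EY],-1)
  m=(abs(L[...,0])<.02)&(abs(L[...,1]-.055)<.02)&(P[...,2]>.08)&(P[...,2]<.09)
  print(n,"post",m.sum(),L[m].mean(0) if m.sum() else '')
E
```

```text
time_s: 92.0
tcp_pos: [0.4604, 0.2868, 0.0332]
eef_rot: [-180.0, 0.0, -85.3]
contact_force: [-2.9, -1.6, 11.1]
gripper_width: 0.0008
gripper_force: 5.5
time_s: 92.8
tcp_pos: [0.4599, 0.2865, 0.1198]
eef_rot: [180.0, -0.0, -85.3]
contact_force: [-0.1, -0.5, -0.1]
gripper_width: 0.0005
gripper_force: 0.0
t 92.8 tcp [0.4599 0.2865 0.1198] local [-0.0139  0.2993] rot [179.97  -0.   -85.31] F [-0.1 -0.5 -0.1] w 0.0005 g 0.0 q6 -47.9
top red 19 [0.6296 0.1419 0.0396]
top green 21 [ 0.6647 -0.1913  0.04  ]
top post 27 [-0.00025731  0.0554259 ]
scene red 20 [0.6291 0.1412 0.0386]
scene green 36 [ 0.6653 -0.1919  0.0393]
scene post 37 [-0.00023907  0.05509718]
```

```bash
python3 -c "
from plant import r
print(r.close_job())"
```

```text
the job is handed in; nothing more can be done
None
```

I handed the job in at about 93 s: the red and the middle-sized green lid (no amber or blue lid found) were gauged at roughly 3–4 mm pad travel and set knob up in their dishes, with the jaws shut for the on, zero and save presses and left shut. The red lid shifted about 8 mm inside its dish after placing but stayed flat, and early on the fingertips pressed the jaw post with about 53 N while I found their true height; the result wasn't reported back.

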